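# Close the transformer-core press with its extension bar

### The arm

A 7-joint arm with a two-finger parallel gripper is mounted at the origin on a cart in front of the work surface, level with it; the furniture and walls round the work are solid. World frame = base frame: x ahead of the robot, y to its left, z up, the work surface at z = 0. Lengths are in m, angles in rad, forces in N, time in s.
With the tool pointing down it reaches from about 0.4 to 0.925 m from the base axis. Payload 5.6 kg.
Tool frame: the origin (TCP) lies midway between the tips of the shut fingers; the grasp point (between the pads) lies 19 mm behind it; x points along the fingers, y is the direction in which the jaws open and shut, and the axes are right-handed (so a half turn about x gives the same grasp; the last joint's range is limited). The gripper opens to 85 mm and grips with 20 to 120 N. Pads are 22 mm wide; open, the fingers measure 114 mm over their backs; the gripper's body (76 mm by 85 mm) begins 54 mm behind the grasp point. The pads swing forward as they close: fully open they stand 13 mm farther back than shut.
Start: joints at [-1.25, 0.468, -0.012, 1.603, 0.006, 1.071, -0.056], TCP at [0.231, 0.607, 0.231] pointing down, gripper open.
Joint ranges: [-2.53, 2.53], [-0.31, 2.02], [-1.57, 1.55], [0.28, 2.44], [-1.29, 4.43], [0.15, 1.84], [-2.92, 2.92]. Speed limits (rad/s): [2.57, 2.57, 3.14, 3.14, 3.14, 3.14, 3.14].

### API

Orientations are given as a 3x3 rotation matrix whose columns are the frame's x, y, z axes.
In Python, from station import manip gives the robot as it stands. The module is installed in compiled form; this text tells all that it offers.
- The arm moves only by the tool arm_command, never from a script. Its argument "rows" is one flat list of numbers, 7 for each row, row after row: the closure, from 0 (fully open) to 1 (shut), then the shift along the tool's x, y, z in m, then the turn, a rotation vector about the tool's x, y, z in degrees. A call has 1 to 5 rows; each row is the pose to reach, as a shift and turn from the pose commanded when the call began, along the tool's axes at that moment; what a row does not reach only later rows make up. A row lasts 1/10 s, in which the tool goes at most 50 mm and 8.59 degrees, less where a joint would pass 70% of its speed; a pose out of reach is approached as far as the arm can. A call with a gripper value outside its range is refused whole. The fingers move at their own pace and stop on an object; "newtons" is the grip in N (left out, the last holds). Time passes only in rows, so rows that repeat a pose let the fingers close. It gives the time, the measured TCP pose, the force and the opening at its end, in the units of the state.
- manip.get_obs(): the state, without advancing time (a new reading comes with each control period).
- manip.read_camera(name): name is "scene" or "top" or "wrist"; returns (picture, depth): 400x640x3 uint8, blue, green, red; 400x640 float32, m along the optical axis (not along the pixel's ray), 0 where there is no reading.
- manip.camera_model(name): a dict with "fx", "fy", "cx", "cy" (pixels), "k1" (the pictures are not rectified: a ray, as slopes to the right and down, at radius r is drawn at 1 + k1 r^2 times it, then the intrinsics apply), "extrinsics" (4x4, takes a point from world to camera coordinates). Camera axes: x right, y up, looking along -z (the intrinsics and any distortion apply to the point x, -y, -z); pixel columns grow to the right and rows downward; lengths in m; the calibration is good to about 2 mm. A picture is of the moment at which its call begins: read the wrist's pose just before it. camera_model takes no time and is no camera call; for the wrist camera it gives the pose at the moment of the call.
- manip.hand_in(): hands the job in, once; it reports no verdict.
The state is a dict: "t": time; "joint_pos": joint angles; "joint_velocities": joint speeds; "joint_torque": joint torques, N m; "tcp_pos": TCP position; "orientation": TCP orientation; "contact_force": force on the tool from outside, world axes, zero at the start; "wrist_torque": the same for the moment, N m; "width": finger opening in m.
Only numpy, scipy, OpenCV 4.12 (cv2) and the standard library are available. Lean on these libraries where they do the work, as an engineer would, in place of code of your own. Each camera call takes 0.05 s, during which the arm holds its last target.

### The job

The small toggle press that squeezes a stack of transformer laminations stands open on the bench. Slide the open end of the square steel tube fully home on the press's short handle stub, swing the handle over to the left with it, past the dead point and home against its stop, and seat it there with a firm push of 10 to 15 N at the tube's middle, never much more; keep the tube in hand so that the handle does not fly back. Then draw the tube off and lay it flat on the bench clear of the press; touch the press only with the tube and leave the other things where they lie.

Things in the scene. Friction and masses are not known exactly. Their poses are not given: they have to be found in the camera images.
- bar_centre (a point): centre (half-way along and up) of the extension bar: a loose 25 mm square steel tube, 180 mm long, wall 2.5 mm (bore 20 mm square), about 0.26 kg, open at one end, a black plastic plug in the other, 4 mm proud. It starts lying flat on the bench, far right. x runs along the tube towards the open end, z up
- bar_mouth (a point): centre of the tube's open end, 90 mm from bar_centre along x; axes as bar_centre
- core_press: the press, bolted down: dark base plate 78 x 226 x 10 mm with pivot post, ram guide, ram with spring, lamination stack and fence in a row to the left; nothing on it is over 80 mm high. Origin on the handle's pivot axis at bench height; x away from the robot, y left along the ram, z up
- handle_pivot (a point): point on the handle's vertical pivot axis at the height of the stub's axis, 55 mm above the bench. Its x points outward along the stub, z up; it turns with the handle
- handle_shoulder (a point): centre of the face of the round collar (27 mm across) against which the tube's end seats, 32 mm from the pivot along the stub; same axes as handle_pivot
- handle_tip (a point): rounded end of the handle stub, 72 mm from the pivot, axes as handle_pivot. The stub is 17 mm across, 40 mm from collar to end: the tube has 1.5 mm play, so under load it leads the handle by up to 0.08 rad. The tube bears on the stub at two places, whose contact forces add up to as much as 4 times the push at its middle
- press_handle (a joint): handle angle, rad: 0 open (stub 27 degrees to the right of the press's -x), grows clockwise from above as it swings left; dead point 0.873, rigid stop 0.942. Spring (1.2 N m at most, near 0.45) plus 0.35 N m friction: some 13 N at the middle of the seated tube (122 mm from the pivot). Let go before about 0.75 it springs back; near and past the dead point it stays where left, so push it home
- pliers_blue: bystander, pliers 170 mm long, 14 mm high, lying in front of the press
- screwdriver_black: bystander, screwdriver 196 mm long, handle 27 mm thick, lying in front of the press
- tape_grey: bystander, roll of tape 62 mm across, 19 mm high, to the left in front of the press
- fuse_1: bystander, cartridge fuse 25 x 75 mm lying behind the fuse box
- fuse_2: bystander, cartridge fuse 21 x 60 mm lying behind the fuse box

How it is judged:
On the way, in this order (a step that is already met when the one before it is completed fails the run):
1. the tube is fully home on the open handle: the centre of its open end within 6 mm of the centre of the collar's face, handle below 0.2 rad (distance between bar_mouth and handle_shoulder below 0.006 m and value of joint press_handle below 0.2 rad), for 0.2 s.
2. the handle is pushed firmly against its stop (over 0.925 rad, contact forces on the press over 8 N) with the tube still on it (open end within 20 mm of the collar's face) (value of joint press_handle above 0.925 rad and contact force between core_press and anything else above 8 N and distance between bar_mouth and handle_shoulder below 0.02 m), for 0.2 s.
At the end, for the whole second after the job is handed in: the handle stands locked against its stop (over 0.915 rad), the tube lies flat on the bench (centre below 18 mm, open end 5 to 20 mm high) and nothing touches the press (value of joint press_handle above 0.915 rad and height (world z) of bar_centre below 0.018 m and height (world z) of bar_mouth between 0.005 and 0.02 m and contact force between core_press and anything else below 0.5 N).
It fails at once if the contact forces on the press add up to over 75 N (contact force between core_press and anything else above 75 N).
It fails at once if the fingers push on the press with over 3 N (contact force between the fingers and core_press above 3 N).
It fails at once if the handle flies, faster than 3 rad/s either way (velocity of joint press_handle above 3 rad/s or velocity of joint press_handle below -3 rad/s).
It fails at once if a bystander is moved over 30 mm (distance of any of pliers_blue, screwdriver_black, tape_grey, fuse_1, fuse_2 from where it was at the start of the episode above 0.03 m).
It also fails if it takes over 72 s, if anything falls off the work surface, if the arm or the gripper's body presses on something with over 40 N, if the wrist force passes 120 N, or if a joint passes its speed limit or range.

## Working session

There is one attempt and no reset: what is moved stays moved. The work goes in short steps, Python scripts to look and compute and a tool call to move; the robot and the scene stay as the last step left them, time stands still between calls to the robot, and variables do not carry over. Pictures are saved under pics/ and viewed, and the job is handed in when it is done.

Besides the shell and the picture viewer there is one more tool, called as name(argument=value, ...) on one line, values as JSON. arm_command: Moves the arm, as the interface text tells. Its arguments: {"type":"object","properties":{"rows":{"type":"array"},"newtons":{"type":"number"}},"required":["rows"]}

```bash
mkdir -p pics; ls
cat > h.py <<'E'
import numpy as np, cv2
from station import manip
def pix2ray(m,u,v):
    K=np.array([[m['fx'],0,m['cx']],[0,m['fy'],m['cy']],[0,0,1.]])
    x,y=cv2.undistortPoints(np.array([[[u,v]]],float),K,np.array([m['k1'],0,0,0,0.]))[0,0]
    return x,y
def w(m,u,v,d=None,z=None):
    x,y=pix2ray(m,u,v); E=np.array(m['extrinsics']); Ei=np.linalg.inv(E)
    dr=Ei[:3,:3]@np.array([x,-y,-1.]); o=Ei[:3,3]
    if d is not None: return o+d*dr
    return o+dr*(z-o[2])/dr[2]
def proj(m,p):
    E=np.array(m['extrinsics']); c=E[:3,:3]@np.array(p)+E[:3,3]
    x,y=c[0]/-c[2],-c[1]/-c[2]; r2=x*x+y*y; f=1+m['k1']*r2
    return m['fx']*x*f+m['cx'],m['fy']*y*f+m['cy']
E
python3 - <<'E'
from h import *
np.set_printoptions(precision=4,suppress=True)
for n in ('scene','top','wrist'):
    m=manip.camera_model(n); p,d=manip.read_camera(n); cv2.imwrite(f'pics/{n}0.png',p); np.savez(f'{n}0.npz',p=p,d=d)
    print(n,m)
print(manip.get_obs())
E
```

```text
pics
scene {'fx': 436.42821241402976, 'fy': 436.42821241402976, 'cx': 324.60430835617166, 'cy': 205.85799272551927, 'k1': -0.09666016199033335, 'extrinsics': array([[ 0.5021, -0.8648, -0.0076, -0.3077],
       [ 0.6148,  0.3508,  0.7064, -0.3195],
       [-0.6082, -0.3593,  0.7078, -0.8591],
       [ 0.    ,  0.    ,  0.    ,  1.    ]])}
top {'fx': 422.4033082197922, 'fy': 422.4033082197922, 'cx': 325.02227078212235, 'cy': 196.78075162775167, 'k1': -0.03570041908373795, 'extrinsics': array([[-0.0131, -0.9997,  0.0207, -0.0686],
       [ 0.9924, -0.0105,  0.1229, -0.5076],
       [-0.1226,  0.0221,  0.9922, -1.0698],
       [ 0.    ,  0.    ,  0.    ,  1.    ]])}
wrist {'fx': 333.1656579963847, 'fy': 333.1656579963847, 'cx': 317.5617477471044, 'cy': 198.20596854825837, 'k1': -0.046080426512198173, 'extrinsics': array([[ 0.3554,  0.9347, -0.0015, -0.6485],
       [-0.8933,  0.3392, -0.295 ,  0.0384],
       [-0.2752,  0.1062,  0.9555, -0.3798],
       [ 0.    ,  0.    ,  0.    ,  1.    ]])}
{'t': 0.15, 'joint_pos': array([-1.25  ,  0.4682, -0.0116,  1.6034,  0.006 ,  1.0714, -0.0563]), 'joint_velocities': array([-0.0015,  0.0007,  0.0007, -0.006 ,  0.0011, -0.0009, -0.0006]), 'joint_torque': array([ -0.0001, -53.2785,   0.021 , -25.1554,   0.0114,   0.0056,
         0.    ]), 'tcp_pos': array([0.2312, 0.607 , 0.2305]), 'orientation': array([[-0.0004,  0.3559,  0.9345],
       [-0.0014,  0.9345, -0.3559],
       [-1.    , -0.0014,  0.0001]]), 'contact_force': array([ 0.1306,  0.3775, -0.242 ]), 'wrist_torque': array([-0.0225, -0.0049,  0.0385]), 'width': 0.08526440322896767}
```

View pics/scene0.png

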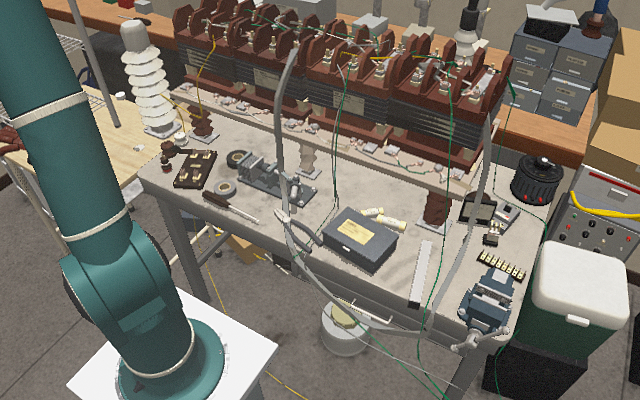

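View pics/top0.png

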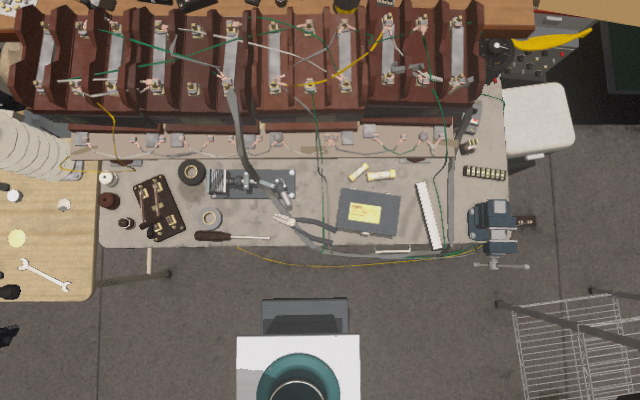

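Run:
```python
from h import *
p=np.load('top0.npz')['p'];cv2.imwrite('pics/t1.png',cv2.resize(p[150:270,190:350],None,fx=5,fy=5,interpolation=cv2.INTER_CUBIC))
cv2.imwrite('pics/t2.png',cv2.resize(p[160:270,370:530],None,fx=5,fy=5,interpolation=cv2.INTER_CUBIC))
p=np.load('scene0.npz')['p'];cv2.imwrite('pics/s1.png',cv2.resize(p[130:260,200:350],None,fx=4.6,fy=4.6,interpolation=cv2.INTER_CUBIC))
cv2.imwrite('pics/s2.png',cv2.resize(p[180:330,360:540],None,fx=4,fy=4,interpolation=cv2.INTER_CUBIC))
```

```text
(no output)
```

View pics/t1.png

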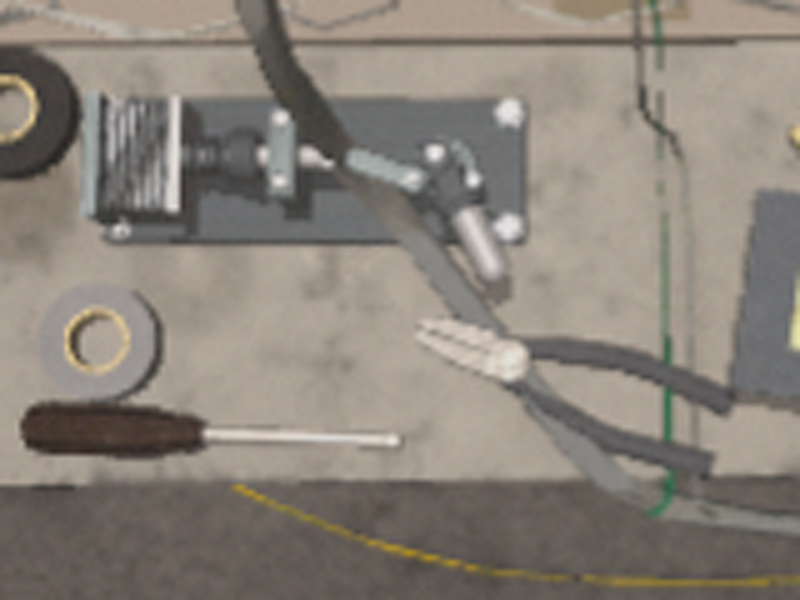

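View pics/t2.png

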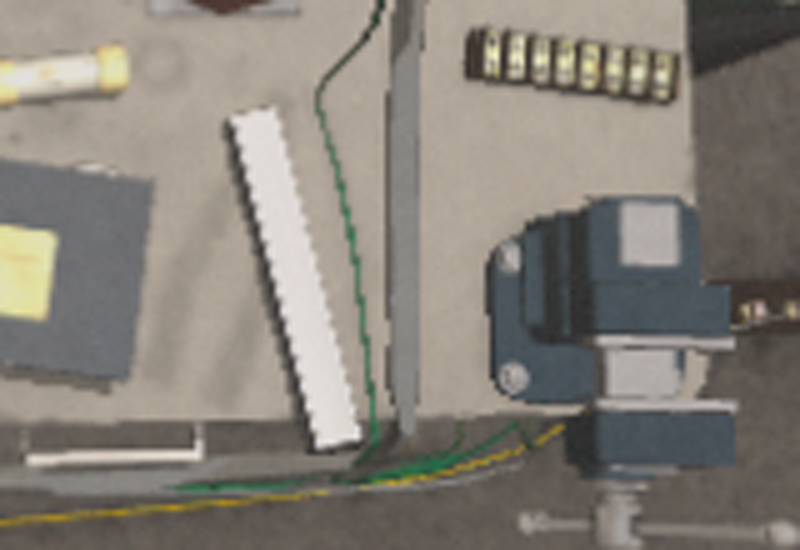

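View pics/s1.png

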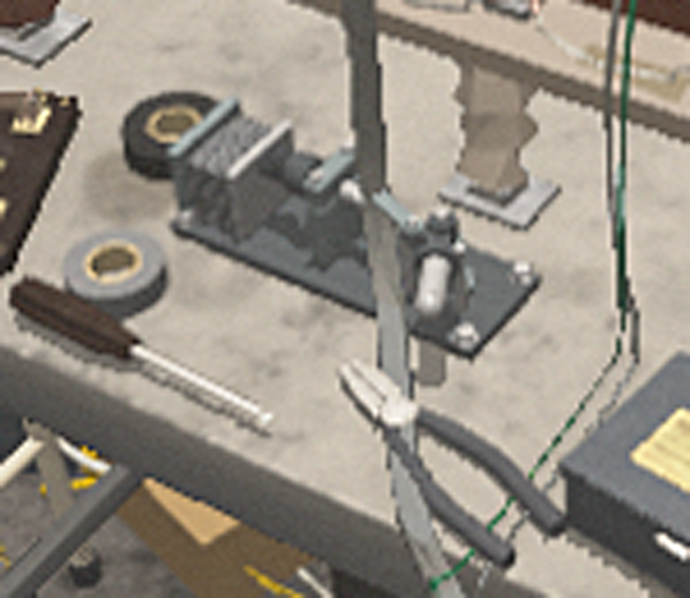

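View pics/s2.png

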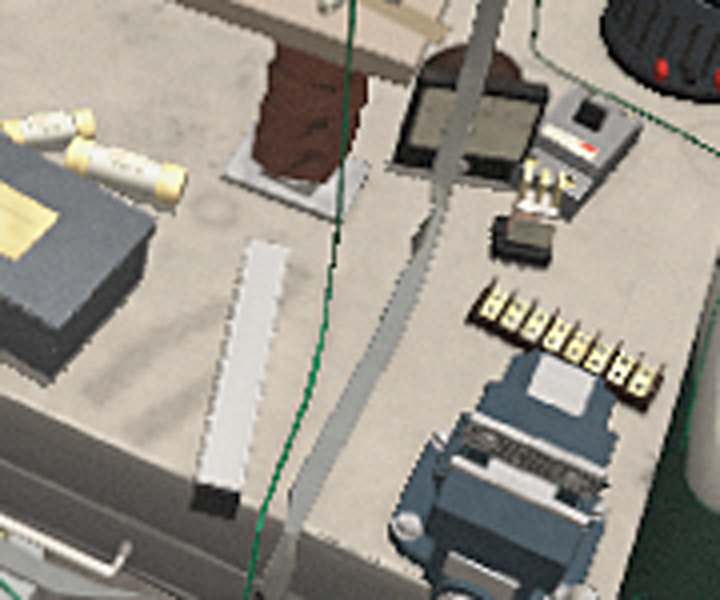

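Run:
```python
from h import *
np.set_printoptions(precision=4,suppress=True)
m=manip.camera_model('top');f=np.load('top0.npz');d=f['d']
def T(n,x,y,ox=190,oy=150,k=5):
    u,v=ox+(x+.5)/k-.5,oy+(y+.5)/k-.5
    dd=d[int(round(v)),int(round(u))]; print(n,(round(u,1),round(v,1)),w(m,u,v,d=dd))
for n,x,y in [('cable1',265,50),('cable2',320,130),('cable3',400,215),('cable4',470,300),('cable5',570,430),('pivotpost',435,152),('boltTR',510,110),('boltBR',508,225),('stubtip',495,272),('stubmid',478,235),('stubroot',465,210),('green',663,130),('green2',666,350),('plier',510,358),('plierR1',720,400),('plierR2',705,462),('plierL',420,330),('sdtip',395,440),('bench',300,320),('plateTR',524,98),('plateBR',524,243),('plateBL',105,240)]:T(n,x,y)
print('bar')
for n,x,y in [('farL',230,120),('farR',275,108),('nearL',315,450),('nearR',360,440),('mid',295,280),('box',90,270),('boxcorner',150,180),('boxc2',125,380),('cable',405,120),('cable',402,380),('green',345,200),('green',372,420),('benchedge',250,405),('vise',640,240)]:T(n,x,y,370,160)
```

```text
cable1 (242.6, 159.6) [0.5571 0.1001 0.2659]
cable2 (253.6, 175.6) [0.5474 0.0973 0.1293]
cable3 (269.6, 192.6) [0.5204 0.0707 0.023 ]
cable4 (283.6, 209.6) [0.4763 0.0349 0.0114]
cable5 (303.6, 235.6) [ 0.4072 -0.0174  0.0104]
pivotpost (276.6, 180.0) [0.546  0.048  0.0698]
boltTR (291.6, 171.6) [0.5777 0.0134 0.0131]
boltBR (291.2, 194.6) [0.5154 0.0144 0.0166]
stubtip (288.6, 204.0) [0.4858 0.0185 0.0604]
stubmid (285.2, 196.6) [0.5042 0.0268 0.0644]
stubroot (282.6, 191.6) [0.5169 0.0333 0.0652]
green (322.2, 175.6) [ 0.5573 -0.0674  0.0634]
green2 (322.8, 219.6) [ 0.4491 -0.0685  0.0045]
plier (291.6, 221.2) [0.4452 0.0138 0.0136]
plierR1 (333.6, 229.6) [ 0.4217 -0.0962  0.017 ]
plierR2 (330.6, 242.0) [ 0.3895 -0.0881  0.0124]
plierL (273.6, 215.6) [0.4607 0.0613 0.0115]
sdtip (268.6, 237.6) [0.4028 0.0737 0.017 ]
bench (249.6, 213.6) [0.4676 0.1262 0.0007]
plateTR (294.4, 169.2) [0.5866 0.0065 0.0006]
plateBR (294.4, 198.2) [0.5066 0.0064 0.0094]
plateBL (210.6, 197.6) [0.5116 0.2308 0.0008]
bar
farL (415.6, 183.6) [ 0.5403 -0.3154  0.025 ]
farR (424.6, 181.2) [ 0.5505 -0.3464 -0.0002]
nearL (432.6, 249.6) [ 0.3659 -0.3542  0.0218]
nearR (441.6, 247.6) [ 0.3707 -0.3783  0.0214]
mid (428.6, 215.6) [ 0.4549 -0.3467  0.0243]
box (387.6, 213.6) [ 0.4591 -0.2335  0.0531]
boxcorner (399.6, 195.6) [ 0.5055 -0.2665  0.0501]
boxc2 (394.6, 235.6) [ 0.4044 -0.2597 -0.0008]
cable (450.6, 183.6) [ 0.5414 -0.4137  0.0117]
cable (450.0, 235.6) [ 0.4021 -0.4063  0.0083]
green (438.6, 199.6) [ 0.4996 -0.3821  0.0012]
green (444.0, 243.6) [ 0.3812 -0.3902  0.0048]
benchedge (419.6, 240.6) [ 0.3901 -0.3255  0.0029]
vise (497.6, 207.6) [ 0.4676 -0.5035  0.0915]
```

```bash
cat >> h.py <<'E'
from scipy.spatial.transform import Rotation as Ro
np.set_printoptions(precision=4,suppress=True)
def down(jaw_deg):
    a=np.radians(jaw_deg); y=np.array([np.cos(a),np.sin(a),0]); x=np.array([0,0,-1.]); return np.column_stack([x,y,np.cross(x,y)])
def delta(p,R,o=None):
    o=o or manip.get_obs(); R0=o['orientation']
    return R0.T@(np.array(p)-o['tcp_pos'])*1000, Ro.from_matrix(R0.T@R).as_rotvec(degrees=True)
def st():
    o=manip.get_obs(); R=o['orientation']
    print('t',o['t'],'tcp',o['tcp_pos'],'jawyaw',np.degrees(np.arctan2(R[1,1],R[0,1])),'x',R[:,0],'F',o['contact_force'],'M',o['wrist_torque'],'w',o['width'],'q',o['joint_pos']); return o
def inv(name): 
    return np.linalg.inv(np.array(manip.camera_model(name)['extrinsics']))
E
python3 - <<'E'
from h import *
o=st(); Ei=inv('wrist'); R=o['orientation']
print('cam in tool',R.T@(Ei[:3,3]-o['tcp_pos']), R.T@Ei[:3,:3])
print(delta([.46,-.28,.23],down(101.3)))
print(delta([.46,-.28,.23],down(-78.7)))
E
```

```text
t 0.15 tcp [0.2312 0.607  0.2305] jawyaw 69.15303910037306 x [-0.0004 -0.0014 -1.    ] F [ 0.1306  0.3775 -0.242 ] M [-0.0225 -0.0049  0.0385] w 0.08526440322896767 q [-1.25    0.4682 -0.0116  1.6034  0.006   1.0714 -0.0563]
cam in tool [-0.1428 -0.0007 -0.0757] [[-0.0001  0.2949 -0.9555]
 [ 1.     -0.0004 -0.0003]
 [-0.0005 -0.9555 -0.2949]]
(array([   1.6361, -747.5207,  529.5051]), array([-32.147 ,  -0.0178,   0.0802]))
(array([   1.6361, -747.5207,  529.5051]), array([147.853 ,   0.1063,   0.0236]))
```

Run:
```python
from h import *
o=st()
for p,a in [([.40,.42,.25],38),([.45,.2,.25],0),([.45,-.05,.25],-36),([.45,-.28,.25],-79)]:
    print(p,*delta(p,down(a)))
```

```text
t 0.15 tcp [0.2312 0.607  0.2305] jawyaw 69.15303910037306 x [-0.0004 -0.0014 -1.    ] F [ 0.1306  0.3775 -0.242 ] M [-0.0225 -0.0049  0.0385] w 0.08526440322896767 q [-1.25    0.4682 -0.0116  1.6034  0.006   1.0714 -0.0563]
[0.4, 0.42, 0.25] [ -19.2847 -114.728   224.3237] [31.153   0.0269  0.0776]
[0.45, 0.2, 0.25] [ -19.0084 -302.5317  349.3425] [69.153   0.0532  0.0679]
[0.45, -0.05, 0.25] [ -18.6705 -536.1651  438.3107] [105.153    0.0778   0.0523]
[0.45, -0.28, 0.25] [ -18.3596 -751.1077  520.1615] [148.153    0.1065   0.0234]
```

arm_command(rows=[0,-0.019,-0.115,0.224,31,0,0,0,-0.019,-0.115,0.224,31,0,0,0,-0.019,-0.115,0.224,31,0,0,0,-0.019,-0.115,0.224,31,0,0,0,-0.019,-0.115,0.224,31,0,0])

```text
t: 0.65
tcp_pos: [0.399, 0.4204, 0.2501]
orientation: [[-0.0, 0.787, 0.616], [-0.0, 0.616, -0.787], [-1.0, -0.0, 0.0]]
contact_force: [0.4, 0.4, 1.0]
width: 0.0857
```

```bash
cat > wp.py <<'E'
import sys
from h import *
# args: x y z jaw ...
o=st();a=list(map(float,sys.argv[1:]))
for i in range(0,len(a),4): print(a[i:i+4],*delta(a[i:i+3],down(a[i+3]),o))
E
python3 wp.py .45 .2 .25 0 .45 -.05 .25 -36 .45 -.28 .25 -79
```

```text
t 0.65 tcp [0.399  0.4204 0.2501] jawyaw 38.05175767062161 x [-0.     -0.0002 -1.    ] F [0.4388 0.3515 1.0061] M [0.0615 0.0203 0.0152] w 0.0856733667340097 q [-1.0074  0.3279  0.1723  1.7708 -0.0636  1.0484 -0.1482]
[0.45, 0.2, 0.25, 0.0] [  0.1639 -95.6719 205.0133] [38.0518  0.0101  0.0038]
[0.45, -0.05, 0.25, -36.0] [   0.2103 -249.7652  401.8769] [74.0518  0.0114  0.0005]
[0.45, -0.28, 0.25, -79.0] [   0.253  -391.531   582.9913] [117.0518   0.012   -0.0042]
```

arm_command(rows=[0,0,-0.096,0.205,38,0,0,0,0,-0.096,0.205,38,0,0,0,0,-0.096,0.205,38,0,0,0,0,-0.096,0.205,38,0,0,0,0,-0.096,0.205,38,0,0])

```text
t: 1.15
tcp_pos: [0.4498, 0.1971, 0.2502]
orientation: [[0.0, 1.0, -0.007], [-0.001, -0.007, -1.0], [-1.0, 0.0, 0.001]]
contact_force: [0.6, -0.2, 0.5]
width: 0.0852
```

```bash
python3 wp.py .45 -.05 .25 -36 .45 -.28 .25 -79
```

```text
t 1.15 tcp [0.4498 0.1971 0.2502] jawyaw -0.37427586147063224 x [ 0.0001 -0.0007 -1.    ] F [ 0.6115 -0.2403  0.4874] M [-0.0034 -0.0298  0.0036] w 0.08524913576527528 q [-0.8258  0.1733  0.388   1.9834 -0.0768  0.9991 -0.4079]
[0.45, -0.05, 0.25, -36.0] [  0.3783   1.7834 247.0782] [35.6257  0.0395 -0.0166]
[0.45, -0.28, 0.25, -79.0] [  0.5469   3.2858 477.0733] [78.6257  0.0326 -0.0319]
```

arm_command(rows=[0,0,0.002,0.247,36,0,0,0,0,0.002,0.247,36,0,0,0,0,0.002,0.247,36,0,0,0,0,0.002,0.247,36,0,0,0,0,0.002,0.247,36,0,0])

```text
t: 1.65
tcp_pos: [0.4517, -0.047, 0.2503]
orientation: [[0.001, 0.809, -0.588], [0.001, -0.588, -0.809], [-1.0, 0.0, -0.001]]
contact_force: [0.5, 0.4, 1.1]
width: 0.0854
```

```bash
python3 wp.py  .45 -.28 .25 -79;python3 wp.py  .47 -.34 .20 -79
```

```text
t 1.65 tcp [ 0.4517 -0.047   0.2503] jawyaw -36.00226521390717 x [ 0.0007  0.0005 -1.    ] F [0.4585 0.3754 1.1304] M [ 0.0276 -0.0549 -0.0377] w 0.08537072467875147 q [-0.5635  0.1026  0.644   2.0742 -0.0745  0.9858 -0.5092]
[0.45, -0.28, 0.25, -79.0] [  0.1743 135.6263 189.4867] [42.9977 -0.0519  0.0041]
t 1.65 tcp [ 0.4517 -0.047   0.2503] jawyaw -36.00226521390717 x [ 0.0007  0.0005 -1.    ] F [0.4585 0.3754 1.1304] M [ 0.0276 -0.0549 -0.0377] w 0.08537072467875147 q [-0.5635  0.1026  0.644   2.0742 -0.0745  0.9858 -0.5092]
[0.47, -0.34, 0.2, -79.0] [ 50.1564 187.0622 226.3124] [42.9977 -0.0519  0.0041]
```

arm_command(rows=[0,0,0.136,0.189,43,0,0,0,0,0.136,0.189,43,0,0,0,0,0.136,0.189,43,0,0,0,0,0.136,0.189,43,0,0,0,0,0.136,0.189,43,0,0])

```text
t: 2.15
tcp_pos: [0.4511, -0.2815, 0.2504]
orientation: [[0.001, 0.186, -0.982], [-0.001, -0.982, -0.186], [-1.0, 0.002, -0.0]]
contact_force: [0.2, 0.0, -0.7]
width: 0.0854
```

```bash
python3 wp.py  .44 -.335 .22 -79
python3 - <<'E'
from h import *
m=manip.camera_model('wrist'); p,d=manip.read_camera('wrist'); cv2.imwrite('pics/w1.png',p); np.savez('w1.npz',p=p,d=d,E=m['extrinsics'])
E
```

```text
t 2.15 tcp [ 0.4511 -0.2815  0.2504] jawyaw -79.26483458727151 x [ 0.0007 -0.0015 -1.    ] F [ 0.2328  0.0491 -0.6525] M [-0.0166 -0.0514  0.0088] w 0.08537677229317331 q [-0.2283  0.3126  0.8847  1.9161 -0.2788  1.0394 -0.6078]
[0.44, -0.335, 0.22, -79.0] [30.4788 50.4974 20.8504] [-0.2648 -0.0239 -0.0896]
```

View pics/w1.png

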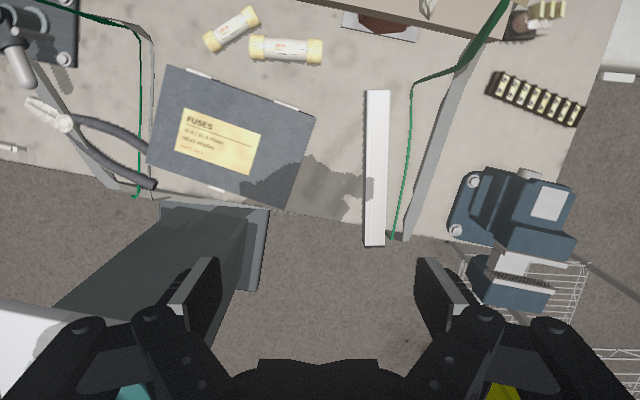

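Run:
```python
from h import *
m=manip.camera_model('wrist');f=np.load('w1.npz');m['extrinsics']=f['E'];p=f['p'];d=f['d']
cv2.imwrite('pics/w1c.png',cv2.resize(p[80:260,330:430],None,fx=3.3,fy=3.3,interpolation=cv2.INTER_NEAREST))
for v in (100,150,200,235):
    r=p[v,350:410].astype(int).sum(1)
    c=np.where(r>560)[0]; print(v,c.min()+350,c.max()+350)
    u=(c.min()+c.max())/2+350
    print(w(m,u,v,d=d[v,int(u)]),w(m,c.min()+349.5,v,z=.025),w(m,c.max()+350.5,v,z=.025))
for u,v in((378,92),(375.5,236),(375.5,244)): print(w(m,u,v,z=.025),d[v,int(u)],w(m,u,v,d=d[v,int(u)]))
for u in (370,377,385):print(p[84:96,u].sum(1), p[230:252,u-3].astype(int).sum(1))
```

```text
100 359 409
[ 0.5336 -0.3385  0.0255] [ 0.5284 -0.3118  0.025 ] [ 0.5389 -0.3654  0.025 ]
150 354 395
[ 0.4795 -0.3411  0.0246] [ 0.4751 -0.3181  0.025 ] [ 0.484  -0.3641  0.025 ]
200 355 408
[ 0.4247 -0.3625  0.026 ] [ 0.4185 -0.3319  0.025 ] [ 0.4303 -0.3938  0.025 ]
235 365 384
[ 0.38   -0.3652  0.025 ] [ 0.3778 -0.3534  0.025 ] [ 0.3822 -0.3771  0.025 ]
[ 0.5403 -0.3303  0.025 ] 0.35082227 [ 0.5403 -0.3303  0.0249]
[ 0.379  -0.3667  0.025 ] 0.3999414 [ 0.3789 -0.3668  0.0247]
[ 0.3687 -0.3692  0.025 ] 0.40245593 [ 0.3688 -0.3692  0.0253]
[566 564 563 566 565 518 650 701 703 702 703 702] [637 642 642 641 633 635 635 631 632 628 627 631 632 626 636 556 211 184
 265 371 362 351]
[561 555 551 551 545 535 653 700 701 698 699 697] [646 644 644 648 643 642 643 644 640 640 641 640 640 642 630 522 199 286
 369 360 363 364]
[543 535 544 531 524 543 657 707 700 699 699 698] [622 625 625 620 621 621 620 620 617 620 615 613 614 624 589 435 185 286
 377 359 369 372]
```

View pics/w1c.png

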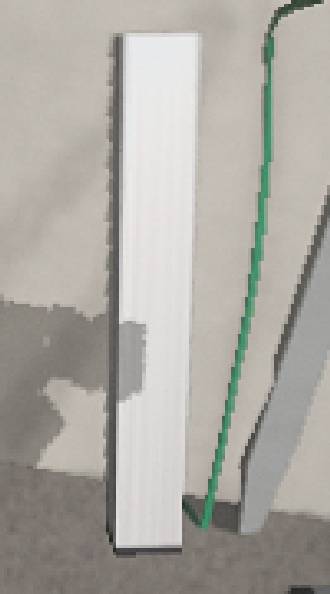

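```bash
python3 wp.py  .479 -.3435 .12 -77.5
```

```text
t 2.2 tcp [ 0.4503 -0.2861  0.2508] jawyaw -79.86708626240085 x [ 0.0009 -0.006  -1.    ] F [-0.288  -4.0039  0.4299] M [-0.2518  0.0152 -0.0196] w 0.08559974582510156 q [-0.2248  0.3158  0.8896  1.9134 -0.2788  1.0382 -0.6108]
[0.479, -0.3435, 0.12, -77.5] [131.1631  60.7243 -18.1367] [-2.3671  0.0152 -0.3492]
```

arm_command(rows=[0.5,0.131,0.061,-0.018,-2.4,0,-0.35,0.5,0.131,0.061,-0.018,-2.4,0,-0.35,0.5,0.131,0.061,-0.018,-2.4,0,-0.35,0.5,0.131,0.061,-0.018,-2.4,0,-0.35,0.5,0.131,0.061,-0.018,-2.4,0,-0.35])

```text
t: 2.7
tcp_pos: [0.4805, -0.3342, 0.1182]
orientation: [[-0.004, 0.235, -0.972], [0.007, -0.972, -0.235], [-1.0, -0.007, 0.002]]
contact_force: [-0.1, -0.2, 0.8]
width: 0.0424
```

```bash
python3 wp.py  .479 -.3435 .003 -77.5;python3 - <<'E'
from h import *
m=manip.camera_model('wrist'); p,d=manip.read_camera('wrist'); cv2.imwrite('pics/w2.png',p); np.savez('w2.npz',p=p,d=d,E=m['extrinsics'])
E
```

```text
t 2.7 tcp [ 0.4805 -0.3342  0.1182] jawyaw -76.39395373753194 x [-0.0038  0.0067 -1.    ] F [-0.0969 -0.2127  0.8424] M [-0.0063  0.0165  0.0046] w 0.04243973351964386 q [ 0.0083  0.5933  0.7311  1.8841 -0.515   0.8689 -0.3324]
[0.479, -0.3435, 0.003, -77.5] [115.156    9.5117   3.3692] [1.1065 0.127  0.4233]
```

View pics/w2.png

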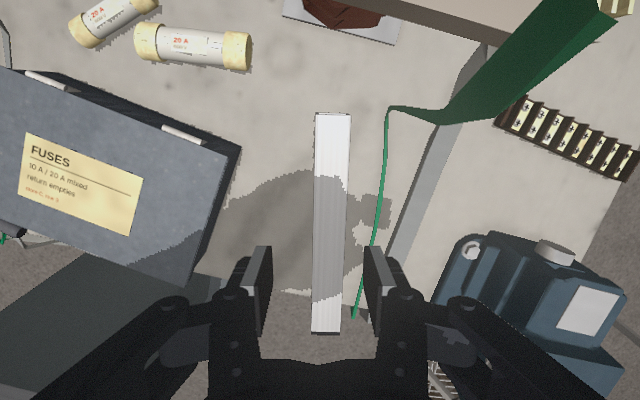

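```bash
cat > bar.py <<'E'
from h import *
import sys
m=manip.camera_model('wrist');f=np.load(sys.argv[1]);m['extrinsics']=f['E'];d=f['d']
for s in sys.argv[2:]:
    u,v=map(float,s.split(',')); print(s,'z025',w(m,u,v,z=.025),'depth',w(m,u,v,d=d[int(v),int(u)]))
E
python3 bar.py w2.npz 317,114 349,114 333,118 312,331 340,331 326,325
python3 - <<'E'
from h import *
f=np.load('w2.npz');p=f['p'];cv2.imwrite('pics/w2c.png',cv2.resize(p[95:345,280:400],None,fx=2.4,fy=2.4,interpolation=cv2.INTER_NEAREST))
E
python3 wp.py  .479 -.3435 .003 -77.5
```

```text
317,114 z025 [ 0.5409 -0.3188  0.025 ] depth [ 0.5409 -0.3188  0.025 ]
349,114 z025 [ 0.5461 -0.3402  0.025 ] depth [ 0.5457 -0.3413  0.0135]
333,118 z025 [ 0.5408 -0.3302  0.025 ] depth [ 0.5408 -0.3302  0.0249]
312,331 z025 [ 0.3652 -0.3569  0.025 ] depth [ 0.3653 -0.3569  0.0252]
340,331 z025 [ 0.3709 -0.3802  0.025 ] depth [-0.2099 -0.5774 -0.7232]
326,325 z025 [ 0.3741 -0.367   0.025 ] depth [ 0.3745 -0.3669  0.0255]
t 2.75 tcp [ 0.4813 -0.3344  0.1199] jawyaw -76.37908221805091 x [-0.0007  0.0058 -1.    ] F [ 0.1829 -0.2127  1.0665] M [-0.0422  0.005  -0.009 ] w 0.0429211101856628 q [ 0.0073  0.5905  0.7321  1.8837 -0.5149  0.8688 -0.3325]
[0.479, -0.3435, 0.003, -77.5] [116.8344   8.9424   4.4523] [ 1.1208 -0.0372  0.3309]
```

View pics/w2c.png

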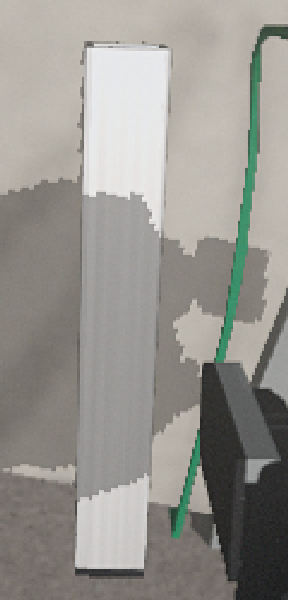

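```bash
python3 wp.py  .4804 -.344 .06 -77.6
```

```text
t 2.75 tcp [ 0.4813 -0.3344  0.1199] jawyaw -76.37908221805091 x [-0.0007  0.0058 -1.    ] F [ 0.1829 -0.2127  1.0665] M [-0.0422  0.005  -0.009 ] w 0.0429211101856628 q [ 0.0073  0.5905  0.7321  1.8837 -0.5149  0.8688 -0.3325]
[0.4804, -0.344, 0.06, -77.6] [59.8316  9.4292  3.1692] [ 1.2208 -0.0369  0.331 ]
```

arm_command(rows=[0.5,0.03,0.0094,0.0032,1.2,0,0.33,0.5,0.06,0.0094,0.0032,1.2,0,0.33,0.5,0.06,0.0094,0.0032,1.2,0,0.33,0.5,0.06,0.0094,0.0032,1.2,0,0.33])

```text
t: 3.15
tcp_pos: [0.4811, -0.3439, 0.0613]
orientation: [[0.003, 0.215, -0.977], [-0.0, -0.977, -0.215], [-1.0, 0.001, -0.003]]
contact_force: [0.3, 0.1, 0.7]
width: 0.0426
```

```bash
python3 wp.py  .4804 -.344 .004 -77.6
```

```text
t 3.15 tcp [ 0.4811 -0.3439  0.0613] jawyaw -77.55646395988805 x [ 0.0028 -0.0002 -1.    ] F [0.3368 0.0912 0.6603] M [-0.0954  0.0434  0.0627] w 0.042649526764827916 q [ 0.0683  0.6792  0.6699  1.897  -0.596   0.7715 -0.2814]
[0.4804, -0.344, 0.004, -77.6] [57.3355 -0.125   0.8715] [ 0.0436 -0.1545 -0.0466]
```

Descend and grip.

arm_command(rows=[0.5,0.03,0,0.001,0,-0.15,0,0.5,0.057,0,0.001,0,-0.15,0,0.5,0.057,0,0.001,0,-0.15,0,0.5,0.057,0,0.001,0,-0.15,0,0.5,0.057,0,0.001,0,-0.15,0], newtons=90)

```text
t: 3.65
tcp_pos: [0.4804, -0.3453, 0.0045]
orientation: [[0.001, 0.215, -0.977], [-0.002, -0.977, -0.215], [-1.0, 0.002, -0.0]]
contact_force: [-0.8, 0.3, -0.6]
width: 0.0429
```

arm_command(rows=[1,0,0,0,0,0,0,1,0,0,0,0,0,0,1,0,0,0,0,0,0,1,0,0,0,0,0,0], newtons=90)

```text
t: 4.05
tcp_pos: [0.48, -0.3446, 0.004]
orientation: [[-0.0, 0.214, -0.977], [-0.0, -0.977, -0.214], [-1.0, 0.0, 0.0]]
contact_force: [-1.2, 2.7, 9.9]
width: 0.0232
```

```bash
python3 wp.py  .4804 -.344 .15 -77.6
python3 - <<'E'
from h import *
m=manip.camera_model('wrist'); p,d=manip.read_camera('wrist'); cv2.imwrite('pics/w3.png',p); np.savez('w3.npz',p=p,d=d,E=m['extrinsics'])
E
```

```text
t 4.05 tcp [ 0.48   -0.3446  0.004 ] jawyaw -77.62752025896484 x [-0.0001 -0.0002 -1.    ] F [-1.2295  2.6998  9.8616] M [ 0.4861  0.284  -0.0298] w 0.02324918718252701 q [ 0.1199  0.764   0.5998  1.9031 -0.6664  0.6833 -0.2287]
[0.4804, -0.344, 0.15, -77.6] [-145.9643   -0.4604   -0.55  ] [-0.0275  0.0057 -0.0116]
```

View pics/w3.png

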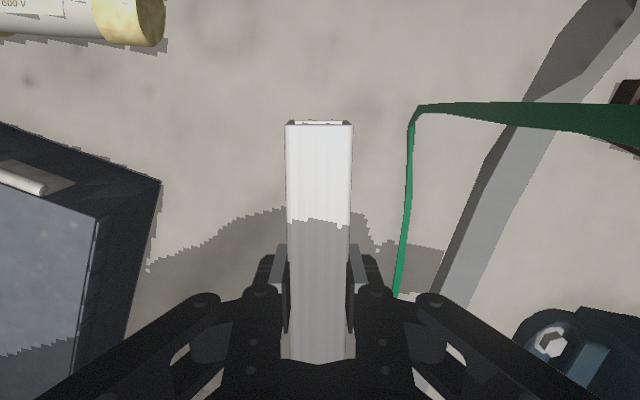

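arm_command(rows=[1,-0.02,0,0,0,0,0,1,-0.05,0,0,0,0,0,1,-0.09,0,0,0,0,0,1,-0.14,0,0,0,0,0,1,-0.14,0,0,0,0,0])

```text
t: 4.6
tcp_pos: [0.4822, -0.3473, 0.1486]
orientation: [[0.008, 0.214, -0.977], [-0.006, -0.977, -0.214], [-1.0, 0.007, -0.006]]
contact_force: [0.2, -1.2, -1.8]
width: 0.0233
```

```bash
cat > snap.py <<'E'
from h import *
import sys
n=sys.argv[1];c=sys.argv[2] if len(sys.argv)>2 else 'wrist'
st();m=manip.camera_model(c); p,d=manip.read_camera(c); cv2.imwrite(f'pics/{n}.png',p); np.savez(f'{n}.npz',p=p,d=d,E=m['extrinsics'])
E
python3 snap.py w4
python3 wp.py  .40 -.12 .15 -63
```

```text
t 4.6 tcp [ 0.4822 -0.3473  0.1486] jawyaw -77.65672892238153 x [ 0.0077 -0.0059 -1.    ] F [ 0.1524 -1.1736 -1.7994] M [-0.0385 -0.1677 -0.0134] w 0.02329752446135864 q [-0.0062  0.5622  0.7729  1.8585 -0.4909  0.9106 -0.3587]
t 4.65 tcp [ 0.481  -0.3455  0.1455] jawyaw -77.62041257376453 x [ 0.0038 -0.0029 -1.    ] F [ 0.1906 -0.1437 -3.2516] M [ 0.0893 -0.1402 -0.0102] w 0.023291787566042846 q [-0.0054  0.5654  0.7699  1.8616 -0.4924  0.9094 -0.3578]
[0.4, -0.12, 0.15, -63.0] [  -5.518  -237.6116   30.7846] [-14.6201  -0.1494  -0.2335]
```

View pics/w4.png

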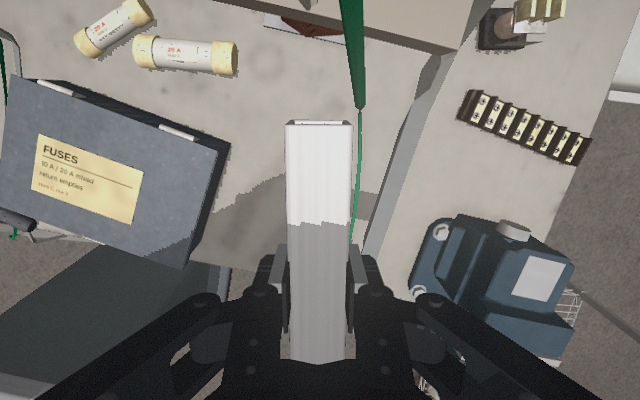

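```bash
python3 wp.py  .42 -.03 .15 -63
```

```text
t 4.65 tcp [ 0.481  -0.3455  0.1455] jawyaw -77.62041257376453 x [ 0.0038 -0.0029 -1.    ] F [ 0.1906 -0.1437 -3.2516] M [ 0.0893 -0.1402 -0.0102] w 0.023291787566042846 q [-0.0054  0.5654  0.7699  1.8616 -0.4924  0.9094 -0.3578]
[0.42, -0.03, 0.15, -63.0] [  -5.7071 -321.2307   -8.046 ] [-14.6201  -0.1494  -0.2335]
```

arm_command(rows=[1,-0.006,-0.05,0,-3,0,0,1,-0.006,-0.1,0,-6,0,0,1,-0.006,-0.15,0,-8,0,0,1,-0.006,-0.2,0,-10,0,0,1,-0.006,-0.24,-0.004,-12,0,0])

```text
t: 5.15
tcp_pos: [0.429, -0.1059, 0.1467]
orientation: [[-0.006, 0.415, -0.91], [0.001, -0.91, -0.415], [-1.0, -0.004, 0.005]]
contact_force: [1.3, 0.4, -3.3]
width: 0.0231
```

arm_command(rows=[1,0,-0.04,0,-2.6,0,0,1,0,-0.08,0,-2.6,0,0,1,0,-0.08,0,-2.6,0,0,1,0,-0.08,0,-2.6,0,0,1,0,-0.08,0,-2.6,0,0])

```text
t: 5.65
tcp_pos: [0.3988, -0.0369, 0.148]
orientation: [[-0.003, 0.453, -0.892], [-0.001, -0.892, -0.453], [-1.0, -0.0, 0.003]]
contact_force: [0.3, -0.5, -2.8]
width: 0.0231
```

```bash
python3 snap.py w5
python3 wp.py  .42 -.03 .15 -63
```

```text
t 5.65 tcp [ 0.3988 -0.0369  0.148 ] jawyaw -63.08022773508951 x [-0.0026 -0.0008 -1.    ] F [ 0.2971 -0.4853 -2.7728] M [-0.0037 -0.1379  0.0042] w 0.02310683478049731 q [-0.7028  0.2028  0.7986  2.2919 -0.2185  0.7217 -0.8499]
t 5.7 tcp [ 0.3989 -0.0372  0.148 ] jawyaw -63.13218524924682 x [-0.0026 -0.001  -1.    ] F [ 0.284  -0.5363 -2.8762] M [ 0.0386 -0.1091 -0.0117] w 0.02312819679056887 q [-0.7021  0.2029  0.7988  2.2916 -0.2185  0.7218 -0.85  ]
[0.42, -0.03, 0.15, -63.0] [ -2.045    3.0611 -22.0408] [-0.1322  0.157   0.015 ]
```

View pics/w5.png

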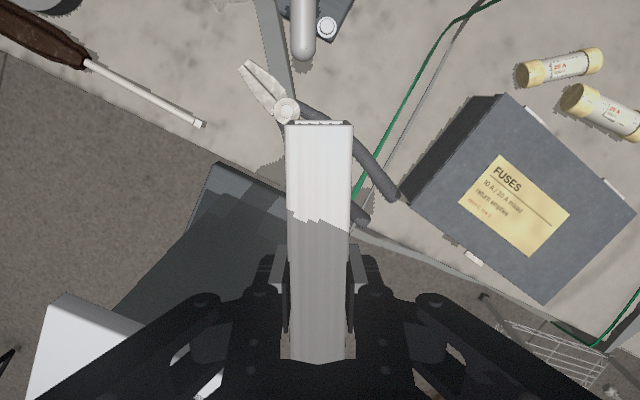

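arm_command(rows=[1,0,0.003,-0.022,0,0.15,0,1,0,0.003,-0.045,0,0.15,0,1,0,0.003,-0.045,0,0.15,0,1,0,0.003,-0.045,0,0.15,0])

```text
t: 6.1
tcp_pos: [0.4401, -0.0198, 0.1477]
orientation: [[-0.001, 0.452, -0.892], [-0.0, -0.892, -0.452], [-1.0, -0.0, 0.001]]
contact_force: [-1.1, -0.7, -4.2]
width: 0.023
```

```bash
python3 snap.py w6
```

```text
t 6.1 tcp [ 0.4401 -0.0198  0.1477] jawyaw -63.128362360251494 x [-0.0014 -0.0004 -1.    ] F [-1.1007 -0.6934 -4.1601] M [ 0.0174 -0.0529 -0.0125] w 0.023043471966009685 q [-0.6896  0.283   0.7649  2.2063 -0.2867  0.7507 -0.8341]
```

View pics/w6.png

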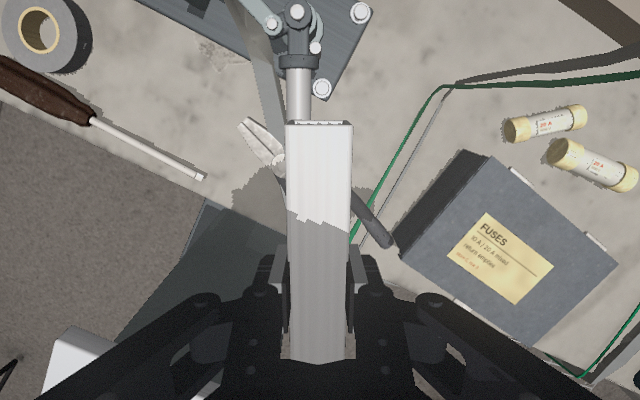

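Run:
```python
from h import *
p=np.load('w6.npz')['p'];cv2.imwrite('pics/w6c.png',cv2.resize(p[0:130,240:380],None,fx=4.6,fy=4.6,interpolation=cv2.INTER_NEAREST))
p=np.load('w5.npz')['p'];cv2.imwrite('pics/w5c.png',cv2.resize(p[0:130,240:380],None,fx=4.6,fy=4.6,interpolation=cv2.INTER_NEAREST))
```

```text
(no output)
```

View pics/w6c.png

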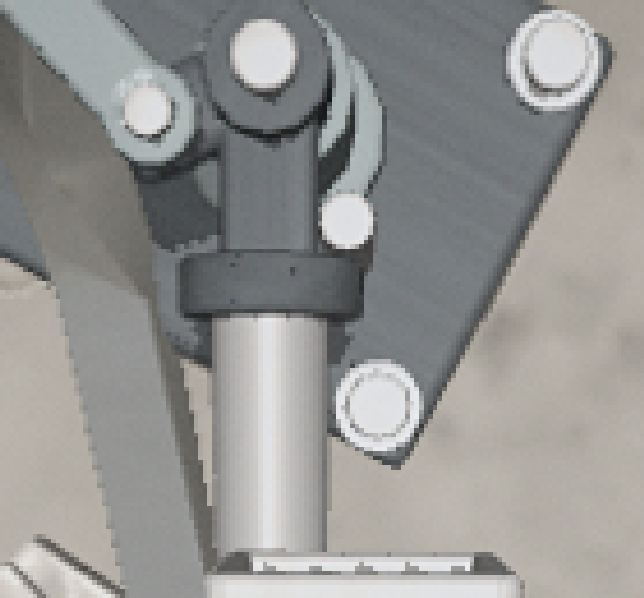

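View pics/w5c.png

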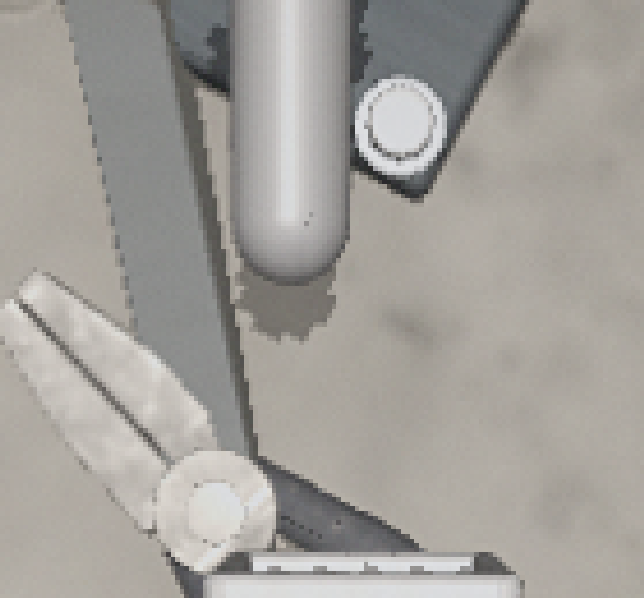

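Run:
```python
from h import *
def M(n):
    m=manip.camera_model('wrist');f=np.load(n);m['extrinsics']=f['E'];return m,f['d']
def go(n,pts,z=.055):
    m,d=M(n)
    for x,y in pts:
        u,v=240+(x+.5)/4.6-.5,(y+.5)/4.6-.5
        print(n,(round(u,1),round(v,1)),'z',z,w(m,u,v,z=z),'depth',w(m,u,v,d=d[int(round(v)),int(round(u))]))
go('w6.npz',[(270,335),(270,440),(270,535)])
go('w5.npz',[(291.5,30),(291,120),(291,200),(291,284)])
go('w6.npz',[(213,440),(327,440)])
print('tops');go('w6.npz',[(271,318)],.0685);go('w6.npz',[(263,53)],.08)
print('mouth');go('w6.npz',[(205,575),(519,575),(362,580)],.147+.021);go('w5.npz',[(205,575),(519,575),(362,580)],.148+.021)
```

```text
w6.npz (298.3, 72.4) z 0.055 [0.5142 0.032  0.055 ] depth [0.5139 0.0313 0.0645]
w6.npz (298.3, 95.3) z 0.055 [0.501  0.0256 0.055 ] depth [0.5012 0.0253 0.0621]
w6.npz (298.3, 115.9) z 0.055 [0.4887 0.0196 0.055 ] depth [0.4894 0.0194 0.0632]
w5.npz (303.0, 6.1) z 0.055 [0.5102 0.03   0.055 ] depth [0.5086 0.0288 0.0633]
w5.npz (302.9, 25.7) z 0.055 [0.4998 0.0249 0.055 ] depth [0.4985 0.0238 0.0641]
w5.npz (302.9, 43.1) z 0.055 [0.4904 0.0203 0.055 ] depth [0.4894 0.0193 0.0645]
w5.npz (302.9, 61.3) z 0.055 [0.4803 0.0153 0.055 ] depth [0.4802 0.0151 0.0579]
w6.npz (285.9, 95.3) z 0.055 [0.4972 0.0331 0.055 ] depth [0.4974 0.0329 0.0581]
w6.npz (310.7, 95.3) z 0.055 [0.5048 0.0181 0.055 ] depth [0.5043 0.0191 0.0007]
tops
w6.npz (298.5, 68.7) z 0.0685 [0.5158 0.0318 0.0685] depth [0.5161 0.0324 0.0622]
w6.npz (296.8, 11.1) z 0.08 [0.543  0.0455 0.08  ] depth [0.5448 0.0471 0.0695]
mouth
w6.npz (284.2, 124.6) z 0.16799999999999998 [0.4926 0.0201 0.168 ] depth [0.4924 0.0201 0.1668]
w6.npz (352.4, 124.6) z 0.16799999999999998 [ 0.5037 -0.0019  0.168 ] depth [ 0.5037 -0.0018  0.1688]
w6.npz (318.3, 125.7) z 0.16799999999999998 [0.4978 0.0089 0.168 ] depth [0.4978 0.0089 0.1687]
w5.npz (284.2, 124.6) z 0.16899999999999998 [0.4513 0.0029 0.169 ] depth [0.4514 0.0029 0.1695]
w5.npz (352.4, 124.6) z 0.16899999999999998 [ 0.4624 -0.0189  0.169 ] depth [ 0.4624 -0.0188  0.1691]
w5.npz (318.3, 125.7) z 0.16899999999999998 [ 0.4565 -0.0081  0.169 ] depth [ 0.4565 -0.0081  0.1692]
```

```bash
python3 wp.py .4102 -.0187 .148 -63.8 .4102 -.0187 .0465 -63.8
```

```text
t 6.15 tcp [ 0.4395 -0.0197  0.1476] jawyaw -63.146587020434474 x [-0.0017  0.0001 -1.    ] F [-0.4298  0.6889 -2.9256] M [ 0.0251 -0.0975 -0.0402] w 0.022784215210064736 q [-0.6899  0.2822  0.7652  2.2073 -0.2867  0.7507 -0.8342]
[0.4102, -0.0187, 0.148, -63.8] [ -0.3178 -14.1546  25.7294] [0.6534 0.084  0.0502]
[0.4102, -0.0187, 0.0465, -63.8] [101.182  -14.0648  25.5811] [0.6534 0.084  0.0502]
```

arm_command(rows=[1,0,-0.014,0.0256,0.65,0.08,0.05,1,0.04,-0.014,0.0256,0.65,0.08,0.05,1,0.075,-0.014,0.0256,0.65,0.08,0.05,1,0.075,-0.014,0.0256,0.65,0.08,0.05,1,0.075,-0.014,0.0256,0.65,0.08,0.05])

```text
t: 6.65
tcp_pos: [0.4105, -0.0186, 0.0733]
orientation: [[-0.0, 0.442, -0.897], [-0.0, -0.897, -0.442], [-1.0, -0.0, 0.0]]
contact_force: [0.4, 0.5, -3.0]
width: 0.0232
```

```bash
python3 wp.py .4102 -.0187 .0465 -63.8; python3 snap.py w7
```

```text
t 6.65 tcp [ 0.4105 -0.0186  0.0733] jawyaw -63.78728901515366 x [-0.0002 -0.     -1.    ] F [ 0.409   0.4513 -3.0405] M [ 0.0695 -0.0647  0.0029] w 0.023203805021256466 q [-0.5978  0.3972  0.6613  2.3122 -0.4644  0.559  -0.6869]
[0.4102, -0.0187, 0.0465, -63.8] [26.8113 -0.0079  0.2934] [0.0127 0.0091 0.0034]
t 6.65 tcp [ 0.4105 -0.0186  0.0733] jawyaw -63.78728901515366 x [-0.0002 -0.     -1.    ] F [ 0.409   0.4513 -3.0405] M [ 0.0695 -0.0647  0.0029] w 0.023203805021256466 q [-0.5978  0.3972  0.6613  2.3122 -0.4644  0.559  -0.6869]
```

View pics/w7.png

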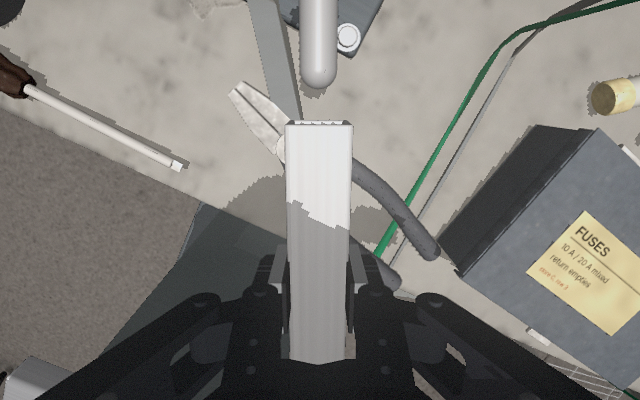

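arm_command(rows=[1,0.0135,0,0,0,0,0,1,0.027,0,0,0,0,0,1,0.027,0,0,0,0,0,1,0.027,0,0,0,0,0])

```text
t: 7.1
tcp_pos: [0.412, -0.0176, 0.0473]
orientation: [[0.003, 0.443, -0.896], [0.001, -0.896, -0.443], [-1.0, 0.0, -0.003]]
contact_force: [0.4, 0.9, -2.7]
width: 0.0234
```

```bash
python3 wp.py .4102 -.0187 .0465 -63.8; python3 snap.py w8;python3 - <<'E'
from h import *
p=np.load('w8.npz')['p'];cv2.imwrite('pics/w8c.png',cv2.resize(p[0:130,250:390],None,fx=4.6,fy=4.6,interpolation=cv2.INTER_NEAREST))
E
```

```text
t 7.1 tcp [ 0.412  -0.0176  0.0473] jawyaw -63.694119786850855 x [ 0.0033  0.0012 -1.    ] F [ 0.4428  0.8785 -2.6701] M [ 0.0503 -0.1016 -0.0089] w 0.02341238784650702 q [-0.5389  0.4537  0.593   2.3177 -0.5411  0.4981 -0.621 ]
[0.4102, -0.0187, 0.0465, -63.8] [0.7632 0.218  2.0854] [ 0.1059 -0.1996 -0.0215]
t 7.1 tcp [ 0.412  -0.0176  0.0473] jawyaw -63.694119786850855 x [ 0.0033  0.0012 -1.    ] F [ 0.4428  0.8785 -2.6701] M [ 0.0503 -0.1016 -0.0089] w 0.02341238784650702 q [-0.5389  0.4537  0.593   2.3177 -0.5411  0.4981 -0.621 ]
```

View pics/w8c.png

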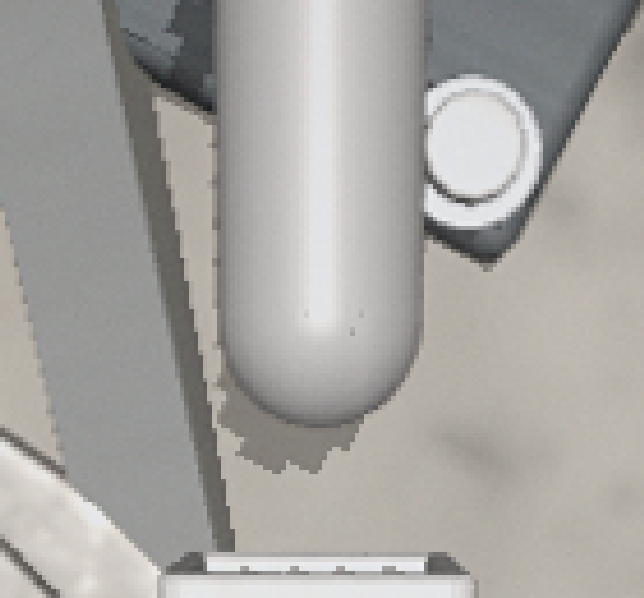

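Run:
```python
from h import *
o=st();m=manip.camera_model('wrist');f=np.load('w8.npz');m['extrinsics']=f['E'];R=o['orientation']
def g(x,y,z):
    u,v=250+(x+.5)/4.6-.5,(y+.5)/4.6-.5
    return R.T@(w(m,u,v,z=z)-o['tcp_pos'])
for y,a,b in((20,216.5,430),(150,217,427),(300,218.5,422)):
    print('stub',(g(a,y,.055)+g(b,y,.055))/2, np.linalg.norm(g(a,y,.055)-g(b,y,.055)))
print('tip',g(320,427,.055)); print('tube',g(159,575,.0683),g(475,575,.0683),g(205,565,.066),g(425,565,.066))
f=np.load('w8.npz');p=f['p'].astype(int).sum(2)
for v in (140,160,180,200): print(v,p[v,282:292],p[v,346:358])
```

```text
t 7.15 tcp [ 0.4121 -0.0175  0.0473] jawyaw -63.68885475072979 x [ 0.0036  0.0013 -1.    ] F [ 0.4296  0.6475 -2.8636] M [-0.014  -0.0932  0.0295] w 0.023314064018292776 q [-0.539   0.4536  0.593   2.3178 -0.5414  0.4979 -0.6208]
stub [-0.0073  0.0011 -0.1071] 0.01696385082127554
stub [-0.0073  0.001  -0.0975] 0.01700020084379183
stub [-0.0074  0.0009 -0.086 ] 0.016854454832374535
tip [-0.0074  0.0009 -0.0758]
tube [-0.0208 -0.0117 -0.0646] [-0.0207  0.013  -0.0647] [-0.0185 -0.0083 -0.0652] [-0.0184  0.0092 -0.0652]
140 [544 556 460 538 639 648 658 689 690 686] [690 691 681 655 635 576 511 540 542 538 539 540]
160 [664 677 587 533 606 636 650 660 685 685] [693 671 663 639 604 578 454 548 544 544 543 548]
180 [313 340 340 393 557 641 642 650 686 680] [687 677 648 621 566 383 377 379 377 382 383 393]
200 [393 381 386 315 541 622 631 643 668 680] [673 654 628 577 507 546 540 544 547 547 543 549]
```

arm_command(rows=[1,0.0008,0.0004,-0.003,0,-0.2,0,1,0.0008,0.0004,-0.008,0,-0.2,0,1,0.0008,0.0004,-0.013,0,-0.2,0,1,0.0008,0.0004,-0.018,0,-0.2,0,1,0.0008,0.0004,-0.018,0,-0.2,0])

```text
t: 7.65
tcp_pos: [0.4284, -0.0094, 0.0454]
orientation: [[-0.001, 0.444, -0.896], [-0.001, -0.896, -0.444], [-1.0, 0.0, 0.001]]
contact_force: [-0.7, -0.1, -3.1]
width: 0.0234
```

```bash
python3 wp.py .4569 .0043 .0465 -63.8; python3 snap.py w9;python3 - <<'E'
from h import *
p=np.load('w9.npz')['p'];cv2.imwrite('pics/w9c.png',cv2.resize(p[0:130,250:390],None,fx=4.6,fy=4.6,interpolation=cv2.INTER_NEAREST))
E
```

```text
t 7.65 tcp [ 0.4284 -0.0094  0.0454] jawyaw -63.61350488296922 x [-0.0008 -0.0009 -1.    ] F [-0.672  -0.0837 -3.096 ] M [ 0.0435 -0.1081  0.0175] w 0.023368929382713028 q [-0.5519  0.4801  0.5911  2.2794 -0.5434  0.5192 -0.6419]
[0.4569, 0.0043, 0.0465, -63.8] [ -1.1475   0.3954 -31.6008] [ 0.1865  0.0625 -0.0268]
t 7.65 tcp [ 0.4284 -0.0094  0.0454] jawyaw -63.61350488296922 x [-0.0008 -0.0009 -1.    ] F [-0.672  -0.0837 -3.096 ] M [ 0.0435 -0.1081  0.0175] w 0.023368929382713028 q [-0.5519  0.4801  0.5911  2.2794 -0.5434  0.5192 -0.6419]
```

View pics/w9c.png

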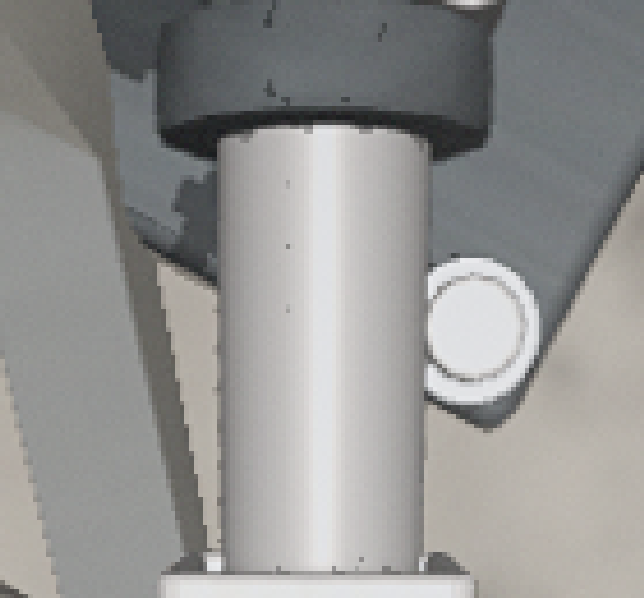

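arm_command(rows=[1,-0.0011,0.0002,-0.008,0.15,0.06,0,1,-0.0011,0.0003,-0.016,0.15,0.06,0,1,-0.0011,0.0003,-0.022,0.15,0.06,0,1,-0.0011,0.0003,-0.026,0.15,0.06,0,1,-0.0011,0.0003,-0.026,0.15,0.06,0])

```text
t: 8.2
tcp_pos: [0.4515, 0.0018, 0.0463]
orientation: [[-0.0, 0.442, -0.897], [-0.0, -0.897, -0.442], [-1.0, 0.0, 0.0]]
contact_force: [-0.5, -0.0, -3.2]
width: 0.0229
```

```bash
python3 wp.py .4569 .0043 .0465 -63.8; python3 snap.py w10;python3 - <<'E'
from h import *
p=np.load('w10.npz')['p'];cv2.imwrite('pics/w10c.png',cv2.resize(p[0:130,250:390],None,fx=4.6,fy=4.6,interpolation=cv2.INTER_NEAREST))
E
```

```text
t 8.2 tcp [0.4515 0.0018 0.0463] jawyaw -63.778208737253586 x [-0.0003 -0.0004 -1.    ] F [-0.5295 -0.0089 -3.1911] M [ 0.1041 -0.1098 -0.0261] w 0.02289749817095766 q [-0.5688  0.5066  0.5929  2.2278 -0.5446  0.5499 -0.6727]
[0.4569, 0.0043, 0.0465, -63.8] [-0.1778  0.1337 -5.9687] [ 0.0218  0.0279 -0.0126]
t 8.2 tcp [0.4515 0.0018 0.0463] jawyaw -63.778208737253586 x [-0.0003 -0.0004 -1.    ] F [-0.5295 -0.0089 -3.1911] M [ 0.1041 -0.1098 -0.0261] w 0.02289749817095766 q [-0.5688  0.5066  0.5929  2.2278 -0.5446  0.5499 -0.6727]
```

View pics/w10c.png

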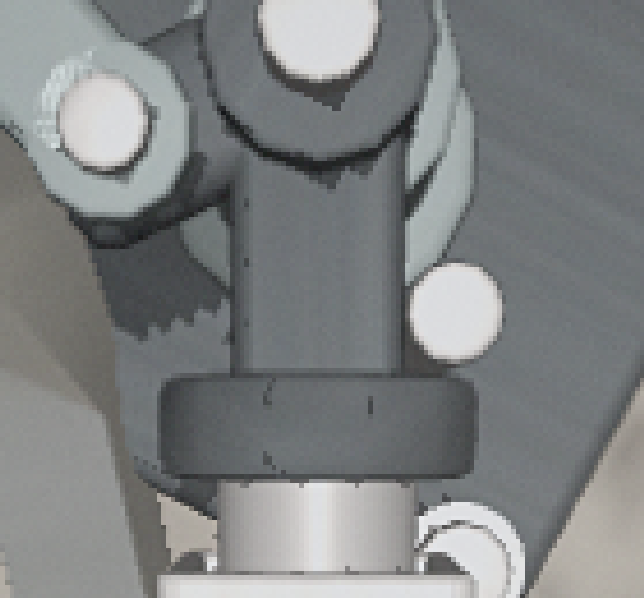

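arm_command(rows=[1,0,0,-0.002,0,0,0,1,0,0,-0.004,0,0,0,1,0,0,-0.0055,0,0,0,1,0,0,-0.0055,0,0,0])

```text
t: 8.65
tcp_pos: [0.456, 0.004, 0.0464]
orientation: [[-0.0, 0.441, -0.897], [-0.0, -0.897, -0.441], [-1.0, 0.0, 0.0]]
contact_force: [-0.4, -0.4, -3.8]
width: 0.023
```

arm_command(rows=[1,0,0,-0.0005,0,0,0,1,0,0,-0.001,0,0,0,1,0,0,-0.001,0,0,0])

```text
t: 8.95
tcp_pos: [0.4567, 0.0043, 0.0464]
orientation: [[-0.001, 0.441, -0.897], [-0.0, -0.897, -0.441], [-1.0, -0.0, 0.001]]
contact_force: [0.9, 0.6, -2.4]
width: 0.0231
```

```bash
python3 wp.py .4569 .0043 .0465 -63.8; python3 snap.py w11;python3 - <<'E'
from h import *
p=np.load('w11.npz')['p'];cv2.imwrite('pics/w11c.png',cv2.resize(p[0:130,250:390],None,fx=4.6,fy=4.6,interpolation=cv2.INTER_NEAREST))
E
```

```text
t 8.95 tcp [0.4567 0.0043 0.0464] jawyaw -63.81829656377242 x [-0.0006 -0.0002 -1.    ] F [ 0.8922  0.6312 -2.4214] M [ 0.0685 -0.0411 -0.0009] w 0.023064966906411112 q [-0.5719  0.5131  0.593   2.2157 -0.5451  0.5571 -0.6793]
[0.4569, 0.0043, 0.0465, -63.8] [-0.1177  0.1335 -0.1584] [-0.0183  0.0391  0.0047]
t 8.95 tcp [0.4567 0.0043 0.0464] jawyaw -63.81829656377242 x [-0.0006 -0.0002 -1.    ] F [ 0.8922  0.6312 -2.4214] M [ 0.0685 -0.0411 -0.0009] w 0.023064966906411112 q [-0.5719  0.5131  0.593   2.2157 -0.5451  0.5571 -0.6793]
```

View pics/w11c.png

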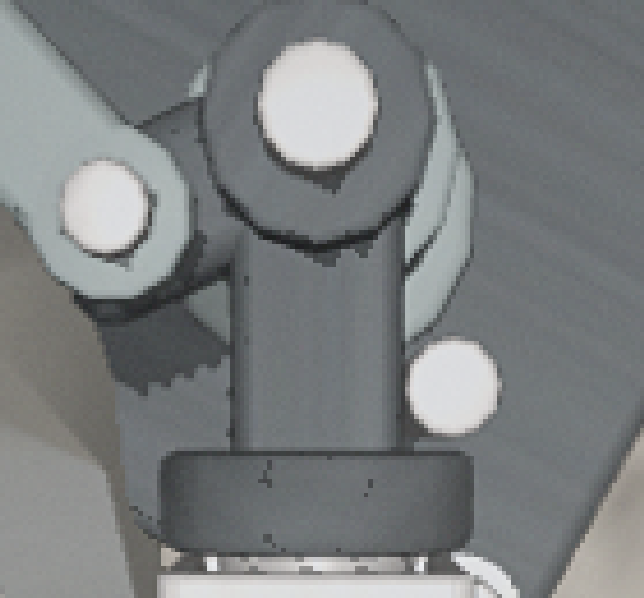

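arm_command(rows=[1,0,0,-0.0005,0,0,0,1,0,0,-0.001,0,0,0,1,0,0,-0.001,0,0,0])

```text
t: 9.3
tcp_pos: [0.4576, 0.0048, 0.0464]
orientation: [[-0.001, 0.441, -0.897], [-0.0, -0.897, -0.441], [-1.0, -0.0, 0.001]]
contact_force: [-0.1, -0.0, -3.0]
width: 0.0232
```

arm_command(rows=[1,0,0,-0.0004,0,0,0,1,0,0,-0.0008,0,0,0,1,0,0,-0.0008,0,0,0])

```text
t: 9.6
tcp_pos: [0.4577, 0.0049, 0.0462]
orientation: [[-0.002, 0.441, -0.898], [-0.0, -0.898, -0.441], [-1.0, -0.0, 0.002]]
contact_force: [-1.6, -0.4, -1.5]
width: 0.0233
```

```bash
python3 snap.py w12;python3 - <<'E'
from h import *
p=np.load('w12.npz')['p'];cv2.imwrite('pics/w12c.png',cv2.resize(p[0:130,250:390],None,fx=4.6,fy=4.6,interpolation=cv2.INTER_NEAREST))
E
```

```text
t 9.6 tcp [0.4577 0.0049 0.0462] jawyaw -63.83271130299756 x [-0.0018 -0.0004 -1.    ] F [-1.6038 -0.4115 -1.5147] M [-0.2558  0.2733  0.0001] w 0.023262325446701884 q [-0.5727  0.5153  0.5932  2.2127 -0.5449  0.5597 -0.6812]
```

View pics/w12c.png

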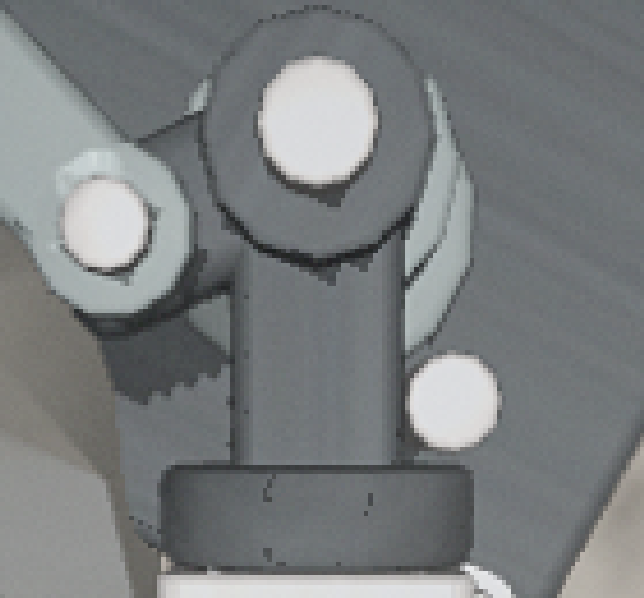

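arm_command(rows=[1,0,-0.0017,0,1,0,0,1,0,-0.0034,-0.0001,2,0,0,1,0,-0.0068,-0.0002,4,0,0,1,0,-0.0101,-0.0005,6,0,0,1,0,-0.0101,-0.0005,6,0,0])

```text
t: 10.15
tcp_pos: [0.4537, 0.0132, 0.0462]
orientation: [[-0.001, 0.343, -0.939], [-0.002, -0.939, -0.343], [-1.0, 0.002, 0.002]]
contact_force: [-1.8, -5.4, -2.2]
width: 0.0233
```

```bash
cat > chk.py <<'E'
from h import *
o=st();R=o['orientation'];P=np.array([.5448,.0477]);t=o['tcp_pos'][:2]
z=-R[:2,2];z/=np.linalg.norm(z);d=P-t
yaw=np.degrees(np.arctan2(z[1],z[0]));print('tube yaw',yaw,'TCP polar yaw',np.degrees(np.arctan2(d[1],d[0])),'r',np.linalg.norm(d),'handle est rad',np.radians(26.2-np.degrees(np.arctan2(d[1],d[0]))),'F tool',R.T@o['contact_force'],'M tool',R.T@o['wrist_torque'])
E
python3 chk.py
```

```text
t 10.15 tcp [0.4537 0.0132 0.0462] jawyaw -69.94553304766949 x [-0.0012 -0.0022 -1.    ] F [-1.7645 -5.3641 -2.2244] M [-1.1956  0.4592 -0.0167] w 0.02328216636387202 q [-0.6177  0.5181  0.6233  2.2231 -0.57    0.5608 -0.7825]
tube yaw 20.054290664872234 TCP polar yaw 20.724563561539338 r 0.09740326885090704 handle est rad 0.09556439383481043 F tool [2.2382 4.4301 3.4927] M tool [ 0.0171 -0.8414  0.9656]
```

arm_command(rows=[1,0,-0.0051,-0.0001,3,0,0,1,0,-0.0101,-0.0005,6,0,0,1,0,-0.0152,-0.0012,9,0,0,1,0,-0.0202,-0.0021,12,0,0,1,0,-0.0202,-0.0021,12,0,0])

```text
t: 10.65
tcp_pos: [0.4486, 0.0319, 0.0461]
orientation: [[-0.001, 0.14, -0.99], [-0.004, -0.99, -0.14], [-1.0, 0.004, 0.002]]
contact_force: [-4.0, -9.1, -1.5]
width: 0.0231
```

```bash
python3 chk.py
```

```text
t 10.65 tcp [0.4486 0.0319 0.0461] jawyaw -81.97442215607886 x [-0.0011 -0.0039 -1.    ] F [-4.0137 -9.1098 -1.4726] M [-1.9038  0.636  -0.0159] w 0.023072631202464326 q [-0.7073  0.5295  0.6809  2.2349 -0.6207  0.571  -0.9857]
tube yaw 8.025218329468348 TCP polar yaw 9.3285371917941 r 0.09752927843391558 handle est rad 0.2944625756309615 F tool [1.5129 8.4547 5.2437] M tool [ 0.0156 -0.8956  1.7963]
```

arm_command(rows=[1,0,-0.0051,0.0003,3,0,0,1,0,-0.0101,0,6,0,0,1,0,-0.0152,-0.0007,9,0,0,1,0,-0.0202,-0.0016,12,0,0,1,0,-0.0202,-0.0016,12,0,0])

```text
t: 11.15
tcp_pos: [0.447, 0.0506, 0.046]
orientation: [[-0.001, -0.071, -0.997], [-0.006, -0.997, 0.071], [-1.0, 0.006, 0.001]]
contact_force: [-4.7, -11.9, 0.1]
width: 0.023
```

```bash
python3 chk.py
```

```text
t 11.15 tcp [0.447  0.0506 0.046 ] jawyaw -94.08589750991666 x [-0.0012 -0.0057 -1.    ] F [ -4.7203 -11.9207   0.1053] M [-2.6805  0.7083 -0.2276] w 0.023040334253527365 q [-0.7933  0.549   0.7379  2.2364 -0.6716  0.5894 -1.1911]
tube yaw -4.0861710183143725 TCP polar yaw -1.6922674400691993 r 0.09780405021013334 handle est rad 0.48681190267601765 F tool [-0.0314 12.2271  3.8589] M tool [ 0.2268 -0.5168  2.724 ]
```

arm_command(rows=[1,0,-0.0051,-0.0001,3,0,0,1,0,-0.0101,-0.0005,6,0,0,1,0,-0.0152,-0.001,9,0,0,1,0,-0.0202,-0.0018,12,0,0,1,0,-0.0202,-0.0018,12,0,0])

```text
t: 11.65
tcp_pos: [0.4497, 0.0708, 0.0459]
orientation: [[-0.002, -0.278, -0.961], [-0.005, -0.961, 0.278], [-1.0, 0.006, 0.001]]
contact_force: [-5.1, -11.5, 1.6]
width: 0.023
```

```bash
python3 chk.py
```

```text
t 11.65 tcp [0.4497 0.0708 0.0459] jawyaw -106.11830628774722 x [-0.0024 -0.0053 -1.    ] F [ -5.1364 -11.5483   1.6228] M [-2.5313  0.8884 -0.454 ] w 0.023028303473813325 q [-0.873   0.5772  0.7916  2.2255 -0.723   0.6188 -1.397 ]
tube yaw -16.118570988348804 TCP polar yaw -13.663701242758066 r 0.0978857594961784 handle est rad 0.6957528387174836 F tool [-1.5498 12.5294  1.7297] M tool [ 0.4553 -0.1534  2.6781]
```

arm_command(rows=[1,0,-0.0034,-0.0001,2,0,0,1,0,-0.0068,-0.0002,4,0,0,1,0,-0.0101,-0.0005,6,0,0,1,0,-0.0135,-0.0009,8,0,0,1,0,-0.0135,-0.0009,8,0,0])

```text
t: 12.15
tcp_pos: [0.4541, 0.0846, 0.0459]
orientation: [[-0.003, -0.408, -0.913], [-0.004, -0.913, 0.408], [-1.0, 0.005, 0.001]]
contact_force: [-5.6, -9.0, 1.7]
width: 0.0232
```

```bash
python3 chk.py
```

```text
t 12.15 tcp [0.4541 0.0846 0.0459] jawyaw -114.05236293214978 x [-0.003  -0.0036 -1.    ] F [-5.5707 -8.9528  1.7203] M [-1.9058  0.9323 -0.3948] w 0.02316818207659373 q [-0.92    0.6004  0.825   2.2112 -0.757   0.6439 -1.5328]
tube yaw -24.052693826084443 TCP polar yaw -22.132014715325347 r 0.09791954990256285 handle est rad 0.8435527909047771 F tool [-1.6708 10.4537  1.4402] M tool [ 0.3971 -0.0764  2.1198]
```

Now approaching the dead point; smaller steps.

arm_command(rows=[1,0,-0.0017,0,1,0,0,1,0,-0.0034,-0.0001,2,0,0,1,0,-0.0051,-0.0001,3,0,0,1,0,-0.0068,-0.0002,4,0,0,1,0,-0.0068,-0.0002,4,0,0])

```text
t: 12.65
tcp_pos: [0.4575, 0.0926, 0.046]
orientation: [[-0.003, -0.468, -0.883], [-0.001, -0.883, 0.468], [-1.0, 0.002, 0.002]]
contact_force: [-3.7, -3.3, -1.9]
width: 0.0232
```

```bash
python3 chk.py
```

```text
t 12.65 tcp [0.4575 0.0926 0.046 ] jawyaw -117.93353796289018 x [-0.0026 -0.0013 -1.    ] F [-3.7168 -3.332  -1.8879] M [-0.8754  0.6746 -0.2552] w 0.023196561117743833 q [-0.9419  0.6131  0.8398  2.2013 -0.775   0.6577 -1.6001]
tube yaw -27.933765364231967 TCP polar yaw -27.185446448498045 r 0.09818744380676399 handle est rad 0.9317518131734043 F tool [1.9018 4.6804 1.7197] M tool [ 0.2566 -0.1866  1.089 ]
```

arm_command(rows=[1,0,-0.001,0,0.5,0,0,1,0,-0.002,0,1,0,0,1,0,-0.003,0,1.5,0,0,1,0,-0.003,0,1.5,0,0])

```text
t: 13.05
tcp_pos: [0.4595, 0.096, 0.0461]
orientation: [[-0.002, -0.49, -0.872], [-0.0, -0.872, 0.49], [-1.0, 0.001, 0.001]]
contact_force: [-3.1, -2.8, -3.2]
width: 0.0234
```

```bash
python3 chk.py
```

```text
t 13.05 tcp [0.4595 0.096  0.0461] jawyaw -119.32640396781447 x [-0.0017 -0.0005 -1.    ] F [-3.1029 -2.8462 -3.1603] M [-0.5587  0.6848 -0.194 ] w 0.023362690922329454 q [-0.9502  0.6185  0.8451  2.196  -0.7816  0.6631 -1.6254]
tube yaw -29.326490231461264 TCP polar yaw -29.529675425893252 r 0.09802922366932947 handle est rad 0.9726663272496103 F tool [3.1668 3.9973 1.3073] M tool [ 0.1946 -0.3236  0.8222]
```

arm_command(rows=[1,0,-0.001,0,0.5,0,0,1,0,-0.002,0,1,0,0,1,0,-0.003,0,1,0,0,1,0,-0.003,0,1,0,0])

```text
t: 13.45
tcp_pos: [0.4601, 0.0967, 0.046]
orientation: [[-0.003, -0.507, -0.862], [-0.002, -0.862, 0.507], [-1.0, 0.004, 0.001]]
contact_force: [-5.9, -7.1, -0.7]
width: 0.0232
```

```bash
python3 chk.py
```

```text
t 13.45 tcp [0.4601 0.0967 0.046 ] jawyaw -120.43259878227163 x [-0.0029 -0.0024 -1.    ] F [-5.9191 -7.0691 -0.7083] M [-1.5273  1.1215 -0.3626] w 0.02322276228094245 q [-0.9557  0.6232  0.8508  2.1934 -0.7838  0.6678 -1.645 ]
tube yaw -30.432866729864628 TCP polar yaw -30.05928868355442 r 0.09783396649073986 handle est rad 0.9819098223580108 F tool [0.743  9.0907 1.5219] M tool [ 0.3644 -0.1947  1.8845]
```

arm_command(rows=[1,0,-0.001,0,0.2,0,0,1,0,-0.002,0,0.5,0,0,1,0,-0.0025,0,0.5,0,0,1,0,-0.0025,0,0.5,0,0,1,0,-0.0025,0,0.5,0,0])

```text
t: 13.95
tcp_pos: [0.4605, 0.0971, 0.0458]
orientation: [[-0.004, -0.516, -0.857], [-0.004, -0.857, 0.516], [-1.0, 0.006, 0.002]]
contact_force: [-7.4, -11.4, 0.6]
width: 0.0234
```

```bash
python3 chk.py
```

```text
t 13.95 tcp [0.4605 0.0971 0.0458] jawyaw -121.03975590197548 x [-0.0043 -0.0041 -1.    ] F [ -7.449  -11.3622   0.5982] M [-2.4948  1.53   -0.4356] w 0.023350188659661368 q [-0.9591  0.6265  0.8542  2.1913 -0.7843  0.6712 -1.6567]
tube yaw -31.040261337300073 TCP polar yaw -30.383131442803304 r 0.09772294764398663 handle est rad 0.9875619447656473 F tool [-0.5194 13.5794  0.5245] M tool [ 0.4399 -0.027   2.9258]
```

arm_command(rows=[1,0,-0.0005,0,0,0,0,1,0,-0.0005,0,0,0,0,1,0,-0.0005,0,0,0,0,1,0,-0.0005,0,0,0,0])

```text
t: 14.35
tcp_pos: [0.4605, 0.0972, 0.0458]
orientation: [[-0.005, -0.516, -0.857], [-0.005, -0.857, 0.516], [-1.0, 0.006, 0.002]]
contact_force: [-8.8, -11.6, 1.9]
width: 0.0232
```

```bash
python3 chk.py; python3 snap.py w13; python3 snap.py t13 top;python3 - <<'E'
from h import *
p=np.load('w13.npz')['p'];cv2.imwrite('pics/w13c.png',cv2.resize(p[0:150,230:400],None,fx=4,fy=4,interpolation=cv2.INTER_NEAREST))
p=np.load('t13.npz')['p'];cv2.imwrite('pics/t13c.png',cv2.resize(p[150:270,190:350],None,fx=5,fy=5,interpolation=cv2.INTER_CUBIC))
E
```

```text
t 14.35 tcp [0.4605 0.0972 0.0458] jawyaw -121.06376955295731 x [-0.0047 -0.0045 -1.    ] F [ -8.823  -11.6153   1.9364] M [-2.6886  1.7149 -0.5222] w 0.02320670817653987 q [-0.9594  0.627   0.8545  2.1909 -0.784   0.6717 -1.6577]
tube yaw -31.064366642825757 TCP polar yaw -30.409920615186277 r 0.0977140268473091 handle est rad 0.9880295040276144 F tool [-1.8427 14.514   1.5674] M tool [ 0.527  -0.0849  3.187 ]
t 14.35 tcp [0.4605 0.0972 0.0458] jawyaw -121.06376955295731 x [-0.0047 -0.0045 -1.    ] F [ -8.823  -11.6153   1.9364] M [-2.6886  1.7149 -0.5222] w 0.02320670817653987 q [-0.9594  0.627   0.8545  2.1909 -0.784   0.6717 -1.6577]
t 14.4 tcp [0.4605 0.0972 0.0458] jawyaw -121.06841611122883 x [-0.0046 -0.0045 -1.    ] F [ -8.5925 -12.5532   1.1085] M [-2.7117  1.7031 -0.4987] w 0.02299243445994116 q [-0.9594  0.627   0.8545  2.1909 -0.784   0.6717 -1.6577]
```

View pics/w13c.png

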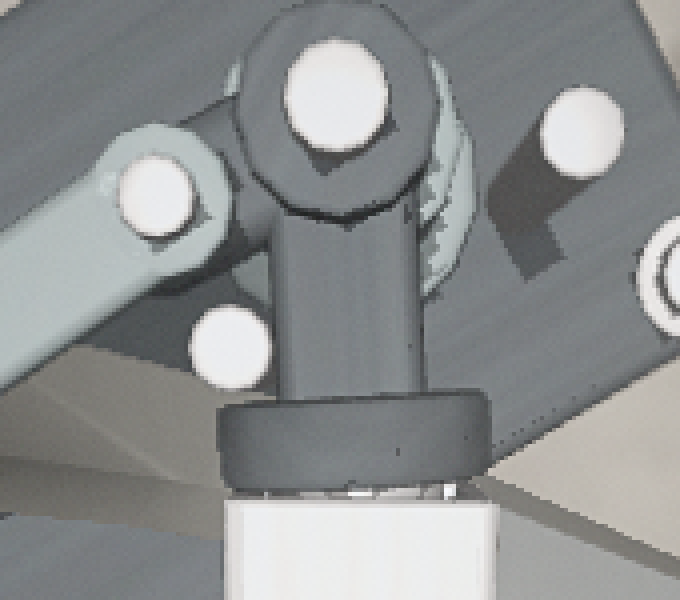

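View pics/t13c.png

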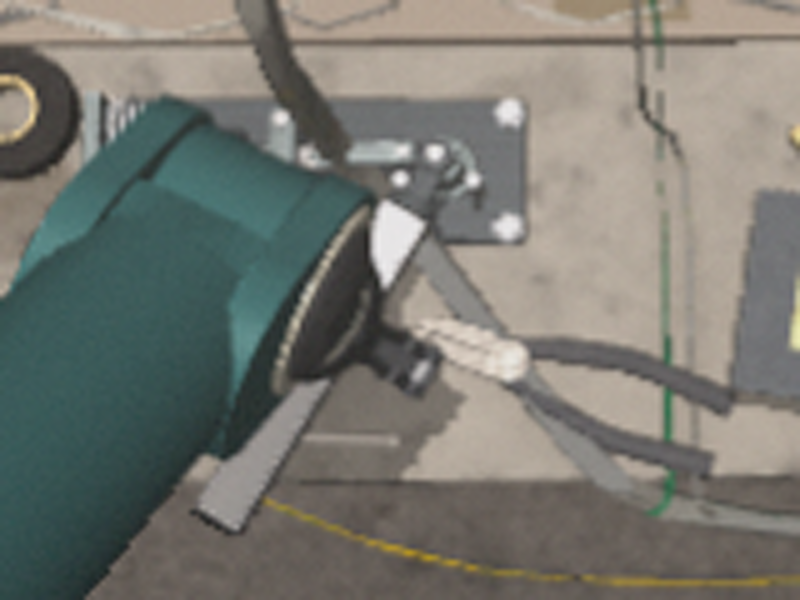

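arm_command(rows=[1,0,0.0015,0,-0.5,0,0,1,0,0.003,0,-1,0,0,1,0,0.0045,0,-1.5,0,0,1,0,0.0055,0,-2,0,0,1,0,0.0055,0,-2,0,0])

```text
t: 14.95
tcp_pos: [0.4593, 0.0958, 0.0461]
orientation: [[-0.002, -0.483, -0.876], [-0.001, -0.876, 0.483], [-1.0, 0.002, 0.002]]
contact_force: [-3.8, -3.5, -2.3]
width: 0.023
```

```bash
python3 chk.py; python3 snap.py w14
python3 - <<'E'
from h import *
p=np.load('w14.npz')['p'];cv2.imwrite('pics/w14c.png',cv2.resize(p[0:150,230:400],None,fx=4,fy=4,interpolation=cv2.INTER_NEAREST))
E
```

```text
t 14.95 tcp [0.4593 0.0958 0.0461] jawyaw -118.86329545123166 x [-0.0021 -0.0007 -1.    ] F [-3.8496 -3.5335 -2.2761] M [-0.8771  0.8735 -0.2137] w 0.022950724983580764 q [-0.9487  0.6175  0.8433  2.196  -0.7792  0.6626 -1.6192]
tube yaw -28.863439754215044 TCP polar yaw -29.39145417848831 r 0.09809096983443544 handle est rad 0.9702539113861804 F tool [2.2866 4.9491 1.6621] M tool [ 0.215  -0.342   1.1895]
t 14.95 tcp [0.4593 0.0958 0.0461] jawyaw -118.86329545123166 x [-0.0021 -0.0007 -1.    ] F [-3.8496 -3.5335 -2.2761] M [-0.8771  0.8735 -0.2137] w 0.022950724983580764 q [-0.9487  0.6175  0.8433  2.196  -0.7792  0.6626 -1.6192]
```

View pics/w14c.png

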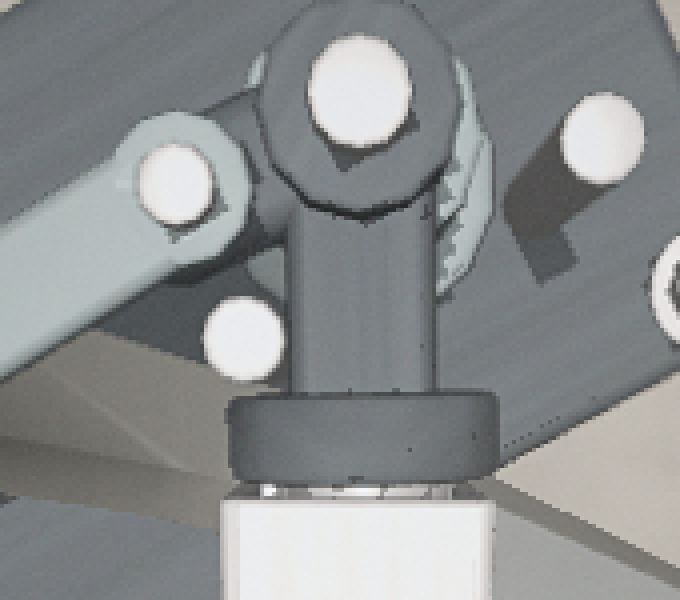

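arm_command(rows=[1,0,0.001,0.0005,-0.2,0,0,1,0,0.002,0.001,-0.4,0,0,1,0,0.002,0.001,-0.4,0,0,1,0,0.002,0.001,-0.4,0,0])

```text
t: 15.4
tcp_pos: [0.459, 0.0954, 0.0466]
orientation: [[0.001, -0.476, -0.88], [0.0, -0.88, 0.476], [-1.0, -0.0, -0.0]]
contact_force: [-0.5, -0.7, -4.0]
width: 0.0234
```

```bash
python3 chk.py
```

```text
t 15.4 tcp [0.459  0.0954 0.0466] jawyaw -118.4002463376399 x [ 0.0005  0.0001 -1.    ] F [-0.5355 -0.7034 -3.9961] M [-0.2979  0.0334 -0.0574] w 0.023381740838530795 q [-0.9475  0.6139  0.8417  2.1988 -0.7784  0.6582 -1.6107]
tube yaw -28.400254353533203 TCP polar yaw -29.08842826358582 r 0.09816397791228493 handle est rad 0.9649651114522638 F tool [3.9958 0.8747 0.1383] M tool [0.0572 0.1123 0.2779]
```

arm_command(rows=[1,0,0.0003,0.003,0,0,0,1,0,0.0004,0.006,0,0,0,1,0,0.0005,0.009,0,0,0,1,0,0.0005,0.012,0,0,0,1,0,0.0005,0.012,0,0,0])

```text
t: 15.9
tcp_pos: [0.447, 0.1008, 0.0463]
orientation: [[-0.001, -0.475, -0.88], [0.0, -0.88, 0.475], [-1.0, 0.0, 0.001]]
contact_force: [1.0, -0.1, -2.4]
width: 0.023
```

```bash
python3 chk.py; python3 snap.py w15
python3 - <<'E'
from h import *
p=np.load('w15.npz')['p'];cv2.imwrite('pics/w15c.png',cv2.resize(p[0:150,230:400],None,fx=4,fy=4,interpolation=cv2.INTER_NEAREST))
E
```

```text
t 15.9 tcp [0.447  0.1008 0.0463] jawyaw -118.37956211419286 x [-0.0012  0.0001 -1.    ] F [ 1.0492 -0.0727 -2.3893] M [-0.0171 -0.1067 -0.0251] w 0.02302397435725474 q [-0.9715  0.6019  0.8439  2.2218 -0.7793  0.6466 -1.6219]
tube yaw -28.379592899133126 TCP polar yaw -28.523734653637188 r 0.11128465388588053 handle est rad 0.9551093486936876 F tool [ 2.388  -0.4359 -0.9603] M tool [ 0.0251  0.102  -0.0357]
t 15.9 tcp [0.447  0.1008 0.0463] jawyaw -118.37956211419286 x [-0.0012  0.0001 -1.    ] F [ 1.0492 -0.0727 -2.3893] M [-0.0171 -0.1067 -0.0251] w 0.02302397435725474 q [-0.9715  0.6019  0.8439  2.2218 -0.7793  0.6466 -1.6219]
```

View pics/w15c.png

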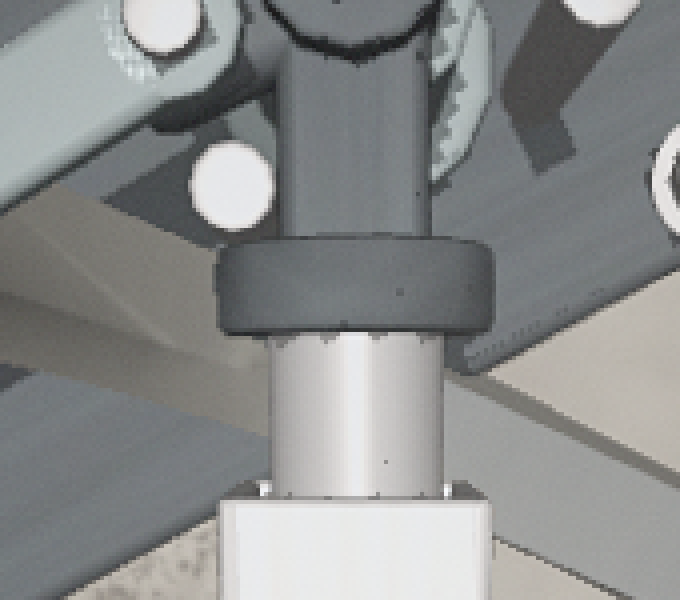

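arm_command(rows=[1,0,0.0001,0.004,0,0,0,1,0,0.0001,0.008,0,0,0,1,0,0.0001,0.012,0,0,0,1,0,0.0001,0.016,0,0,0,1,0,0.0001,0.016,0,0,0])

```text
t: 16.45
tcp_pos: [0.4327, 0.1083, 0.0463]
orientation: [[-0.002, -0.475, -0.88], [0.0, -0.88, 0.475], [-1.0, 0.001, 0.001]]
contact_force: [-0.1, 0.2, -3.4]
width: 0.0233
```

```bash
python3 chk.py; python3 snap.py w16
python3 - <<'E'
from h import *
p=np.load('w16.npz')['p'];cv2.imwrite('pics/w16c.png',cv2.resize(p[0:150,230:400],None,fx=4,fy=4,interpolation=cv2.INTER_NEAREST))
E
```

```text
t 16.45 tcp [0.4327 0.1083 0.0463] jawyaw -118.38399500290775 x [-0.0015  0.     -1.    ] F [-0.1491  0.1556 -3.3973] M [-0.0244 -0.1334 -0.0335] w 0.023266779912267253 q [-1.0043  0.5869  0.8473  2.2494 -0.7808  0.6313 -1.6393]
tube yaw -28.38404758048192 TCP polar yaw -28.389097211760863 r 0.12745973252192896 handle est rad 0.9527594820364832 F tool [ 3.3975 -0.0683  0.2006] M tool [ 0.0335  0.1289 -0.0419]
t 16.45 tcp [0.4327 0.1083 0.0463] jawyaw -118.38399500290775 x [-0.0015  0.     -1.    ] F [-0.1491  0.1556 -3.3973] M [-0.0244 -0.1334 -0.0335] w 0.023266779912267253 q [-1.0043  0.5869  0.8473  2.2494 -0.7808  0.6313 -1.6393]
```

View pics/w16c.png

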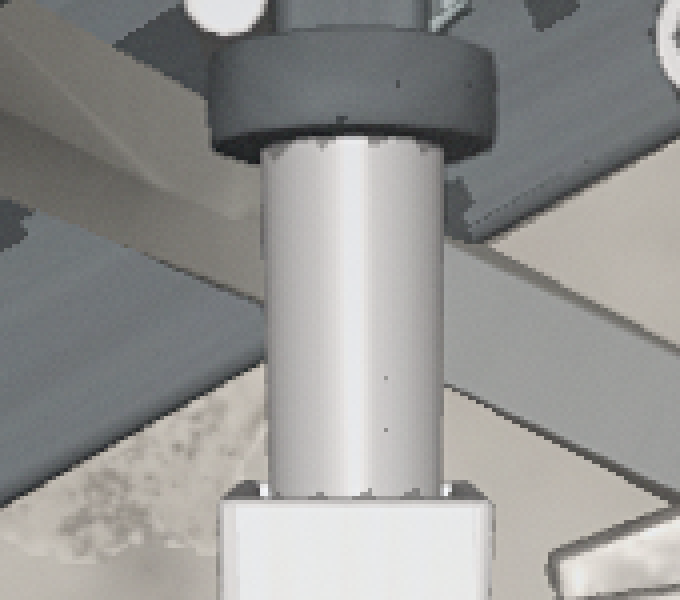

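Still clean; pull the remaining ~13 mm off, with a margin.

arm_command(rows=[1,0,0,0.005,0,0,0,1,0,0,0.01,0,0,0,1,0,0,0.015,0,0,0,1,0,0,0.022,0,0,0,1,0,0,0.022,0,0,0])

```text
t: 17.0
tcp_pos: [0.4128, 0.1189, 0.0462]
orientation: [[-0.002, -0.475, -0.88], [0.0, -0.88, 0.475], [-1.0, 0.001, 0.002]]
contact_force: [-0.4, -0.1, -3.7]
width: 0.0235
```

```bash
python3 chk.py; python3 snap.py w17
```

```text
t 17.0 tcp [0.4128 0.1189 0.0462] jawyaw -118.35985247435512 x [-0.0021  0.0001 -1.    ] F [-0.3965 -0.0908 -3.652 ] M [-0.0261 -0.094   0.0218] w 0.023519451086051746 q [-1.052   0.5667  0.8519  2.2862 -0.7829  0.611  -1.6659]
tube yaw -28.359955121323 TCP polar yaw -28.35506508207368 r 0.15001877480349585 handle est rad 0.9521655093219763 F tool [3.6528 0.2648 0.2987] M tool [-0.0218  0.0951 -0.0216]
t 17.0 tcp [0.4128 0.1189 0.0462] jawyaw -118.35985247435512 x [-0.0021  0.0001 -1.    ] F [-0.3965 -0.0908 -3.652 ] M [-0.0261 -0.094   0.0218] w 0.023519451086051746 q [-1.052   0.5667  0.8519  2.2862 -0.7829  0.611  -1.6659]
```

View pics/w17.png

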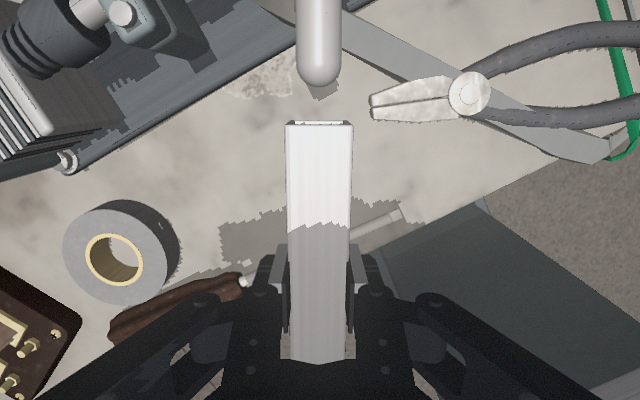

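arm_command(rows=[1,-0.02,0,0.002,0,0,0,1,-0.05,0,0.002,0,0,0,1,-0.08,0,0.002,0,0,0,1,-0.11,0,0.002,0,0,0,1,-0.11,0,0.002,0,0,0])

```text
t: 17.55
tcp_pos: [0.4146, 0.1201, 0.1589]
orientation: [[0.004, -0.476, -0.88], [0.003, -0.88, 0.476], [-1.0, -0.005, -0.002]]
contact_force: [0.4, 0.6, -3.8]
width: 0.0232
```

```bash
python3 chk.py; python3 wp.py .43 0 .155 -100 .45 -.12 .155 -90 .478 -.29 .155 -80
```

```text
t 17.55 tcp [0.4146 0.1201 0.1589] jawyaw -118.40400608425404 x [ 0.0044  0.0035 -1.    ] F [ 0.439   0.5809 -3.7765] M [-0.0068 -0.1128 -0.0227] w 0.023226127530951254 q [-1.338   0.3612  1.1768  2.233  -0.4683  0.8162 -1.9201]
tube yaw -28.404670936246802 TCP polar yaw -29.080561692922878 r 0.1489819133031993 handle est rad 0.9648278138933547 F tool [ 3.7804 -0.7003 -0.1013] M tool [ 0.0223  0.1026 -0.0477]
t 17.55 tcp [0.4146 0.1201 0.1589] jawyaw -118.40400608425404 x [ 0.0044  0.0035 -1.    ] F [ 0.439   0.5809 -3.7765] M [-0.0068 -0.1128 -0.0227] w 0.023226127530951254 q [-1.338   0.3612  1.1768  2.233  -0.4683  0.8162 -1.9201]
[0.43, 0.0, 0.155, -100.0] [  3.549   98.3444 -70.6741] [-18.4043  -0.1751   0.2729]
[0.45, -0.12, 0.155, -90.0] [   3.2204  194.3832 -145.3496] [-28.4043  -0.1994   0.2581]
[0.478, -0.29, 0.155, -80.0] [   2.7534  330.5968 -250.8467] [-38.4042  -0.223    0.2418]
```

arm_command(rows=[1,0.003,0.035,-0.025,-7,0,0,1,0.003,0.068,-0.048,-13,0,0,1,0.003,0.098,-0.071,-18.4,0,0,1,0.003,0.13,-0.096,-22,0,0,1,0.003,0.162,-0.12,-25,0,0])

```text
t: 18.05
tcp_pos: [0.4404, -0.0815, 0.1525]
orientation: [[-0.001, -0.057, -0.998], [0.0, -0.998, 0.057], [-1.0, -0.0, 0.001]]
contact_force: [0.4, -0.1, -2.6]
width: 0.0231
```

```bash
python3 wp.py .45 -.12 .155 -90 .48 -.3446 .155 -77.6
```

```text
t 18.05 tcp [ 0.4404 -0.0815  0.1525] jawyaw -93.25726007047247 x [-0.0015  0.0004 -1.    ] F [ 0.3902 -0.0805 -2.558 ] M [ 0.0237 -0.1581 -0.035 ] w 0.023142246368079437 q [-0.7282  0.3519  1.0016  2.1944 -0.4175  0.7983 -1.0826]
[0.45, -0.12, 0.155, -90.0] [ -2.5315  37.9089 -11.7528] [-3.2572  0.0844  0.0219]
[0.48, -0.3446, 0.155, -77.6] [ -2.6704 260.4415 -54.4658] [-15.6572   0.0818   0.0309]
```

arm_command(rows=[1,-0.003,0.049,-0.01,-4,0.08,0,1,-0.003,0.098,-0.02,-8,0.08,0,1,-0.003,0.146,-0.03,-12,0.08,0,1,-0.003,0.194,-0.04,-14,0.08,0,1,-0.003,0.24,-0.05,-15.6,0.08,0])

```text
t: 18.55
tcp_pos: [0.4758, -0.3246, 0.1547]
orientation: [[-0.001, 0.212, -0.977], [0.002, -0.977, -0.212], [-1.0, -0.002, 0.0]]
contact_force: [1.4, 0.8, -2.7]
width: 0.0231
```

```bash
python3 wp.py .48 -.3446 .1 -77.6
```

```text
t 18.55 tcp [ 0.4758 -0.3246  0.1547] jawyaw -77.78660725396608 x [-0.0005  0.0018 -1.    ] F [ 1.37    0.7938 -2.6545] M [-0.0039 -0.1559  0.0209] w 0.02308841189130896 q [-0.0816  0.5457  0.8308  1.8932 -0.5017  0.9257 -0.3676]
[0.48, -0.3446, 0.1, -77.6] [54.622  20.5886  0.0958] [-0.1866  0.0065  0.1065]
```

arm_command(rows=[1,0,0.0205,0,-0.2,0,0.1,1,0.04,0.0205,0,-0.2,0,0.1,1,0.08,0.0205,0,-0.2,0,0.1,1,0.11,0.0205,0,-0.2,0,0.1,1,0.11,0.0205,0,-0.2,0,0.1])

```text
t: 19.05
tcp_pos: [0.4772, -0.3403, 0.0409]
orientation: [[-0.008, 0.214, -0.977], [0.004, -0.977, -0.214], [-1.0, -0.006, 0.007]]
contact_force: [-0.7, 0.8, -2.5]
width: 0.0229
```

```bash
python3 wp.py .48 -.3446 .0045 -77.6; python3 snap.py w18
```

```text
t 19.05 tcp [ 0.4772 -0.3403  0.0409] jawyaw -77.67045195589112 x [-0.0076  0.0041 -1.    ] F [-0.7437  0.7806 -2.4796] M [ 0.0422 -0.0567 -0.0151] w 0.022928697602703635 q [ 0.0516  0.7222  0.6907  1.9075 -0.6551  0.7612 -0.2373]
[0.48, -0.3446, 0.0045, -77.6] [36.3784  4.9782 -2.0486] [-0.0694  0.3736  0.3233]
t 19.05 tcp [ 0.4772 -0.3403  0.0409] jawyaw -77.67045195589112 x [-0.0076  0.0041 -1.    ] F [-0.7437  0.7806 -2.4796] M [ 0.0422 -0.0567 -0.0151] w 0.022928697602703635 q [ 0.0516  0.7222  0.6907  1.9075 -0.6551  0.7612 -0.2373]
```

View pics/w18.png

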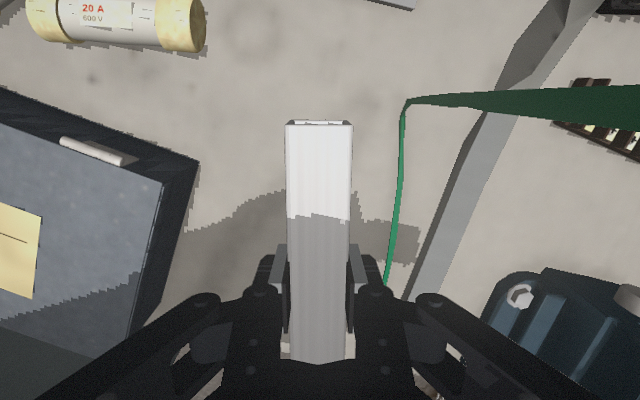

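arm_command(rows=[1,0.015,0,0,0,0,0,1,0.02,0,0,0,0,0,1,0.02,0,0,0,0,0,1,0.02,0,0,0,0,0])

```text
t: 19.5
tcp_pos: [0.4813, -0.3431, 0.0271]
orientation: [[0.002, 0.215, -0.977], [-0.002, -0.977, -0.215], [-1.0, 0.003, -0.002]]
contact_force: [-0.0, -0.4, -3.3]
width: 0.0229
```

```bash
python3 wp.py .48 -.342 .0045 -77.6
```

```text
t 19.5 tcp [ 0.4813 -0.3431  0.0271] jawyaw -77.60902761813878 x [ 0.0022 -0.0024 -1.    ] F [-0.0175 -0.4102 -3.2702] M [-0.0156 -0.1535 -0.0097] w 0.02293638300546162 q [ 0.0667  0.7429  0.6702  1.9058 -0.6798  0.7306 -0.2189]
[0.48, -0.342, 0.0045, -77.6] [22.6141 -1.4108  1.1066] [-0.0089 -0.0932 -0.1592]
```

arm_command(rows=[1,0.008,0,0,0,-0.1,-0.15,1,0.016,0,0,0,-0.1,-0.15,1,0.021,0,0,0,-0.1,-0.15,1,0.022,0,0,0,-0.1,-0.15,1,0.022,0,0,0,-0.1,-0.15])

```text
t: 20.0
tcp_pos: [0.4807, -0.3429, 0.0042]
orientation: [[-0.001, 0.214, -0.977], [0.0, -0.977, -0.214], [-1.0, -0.001, 0.001]]
contact_force: [1.0, 0.0, -3.7]
width: 0.0232
```

```bash
python3 wp.py .48 -.342 .0045 -77.6
```

```text
t 20.0 tcp [ 0.4807 -0.3429  0.0042] jawyaw -77.62655805047146 x [-0.0015  0.0005 -1.    ] F [ 1.0228  0.0393 -3.7416] M [-0.0125 -0.1231  0.0228] w 0.02318537608661643 q [ 0.0884  0.7775  0.6407  1.9045 -0.7069  0.7011 -0.1991]
[0.48, -0.342, 0.0045, -77.6] [-0.2501 -1.0643  0.5228] [-0.0265  0.0774  0.0437]
```

arm_command(rows=[1,0.0006,0,0,0,0,0,1,0.0006,0,0,0,0,0,0.5,0.0006,0,0,0,0,0,0.5,0.0006,0,0,0,0,0,0.5,0.0006,0,0,0,0,0])

```text
t: 20.5
tcp_pos: [0.481, -0.3431, 0.004]
orientation: [[-0.001, 0.214, -0.977], [-0.0, -0.977, -0.214], [-1.0, -0.0, 0.001]]
contact_force: [0.3, 0.7, 0.9]
width: 0.0426
```

```bash
python3 wp.py .48 -.342 .2 -77.6
```

```text
t 20.5 tcp [ 0.481  -0.3431  0.004 ] jawyaw -77.62006421077571 x [-0.0008 -0.0001 -1.    ] F [0.3385 0.6839 0.8697] M [-0.0245  0.0201  0.0119] w 0.042625676802638526 q [ 0.0887  0.778   0.6402  1.9042 -0.7076  0.7001 -0.1985]
[0.48, -0.342, 0.2, -77.6] [-195.9978   -1.3587    0.9309] [-0.0201  0.0482  0.0068]
```

arm_command(rows=[0.5,-0.02,0,0,0,0,0,0.5,-0.06,0,0,0,0,0,0.5,-0.1,0,0,0,0,0,0.5,-0.15,0,0,0,0,0,0.5,-0.19,0,0,0,0,0])

```text
t: 21.0
tcp_pos: [0.4812, -0.3435, 0.1964]
orientation: [[0.0, 0.214, -0.977], [-0.001, -0.977, -0.214], [-1.0, 0.001, 0.0]]
contact_force: [1.3, 0.6, -0.4]
width: 0.0426
```

arm_command(rows=[0.5,-0.02,0,0,0,0,0,0.5,-0.02,0,0,0,0,0,0.5,-0.02,0,0,0,0,0])

```text
t: 21.3
tcp_pos: [0.4811, -0.3426, 0.2136]
orientation: [[-0.001, 0.215, -0.977], [0.001, -0.977, -0.215], [-1.0, -0.001, 0.001]]
contact_force: [-0.3, 0.0, 0.3]
width: 0.0428
```

```bash
python3 snap.py w19; python3 snap.py t19 top
python3 - <<'E'
from h import *
p=np.load('t19.npz')['p'];cv2.imwrite('pics/t19c.png',cv2.resize(p[150:270,190:350],None,fx=5,fy=5,interpolation=cv2.INTER_CUBIC))
E
```

```text
t 21.3 tcp [ 0.4811 -0.3426  0.2136] jawyaw -77.6012099573216 x [-0.0008  0.0008 -1.    ] F [-0.3255  0.0173  0.3482] M [-0.0429  0.0078 -0.0237] w 0.042757366551810935 q [-0.0939  0.4978  0.884   1.8122 -0.4416  1.0436 -0.3945]
t 21.35 tcp [ 0.4807 -0.3423  0.2128] jawyaw -77.60420440568811 x [-0.0024  0.0014 -1.    ] F [-1.1608  0.5445 -0.5588] M [ 0.0478  0.0325 -0.0182] w 0.04297726761314346 q [-0.0936  0.4989  0.8834  1.8128 -0.4415  1.0437 -0.3945]
```

View pics/w19.png

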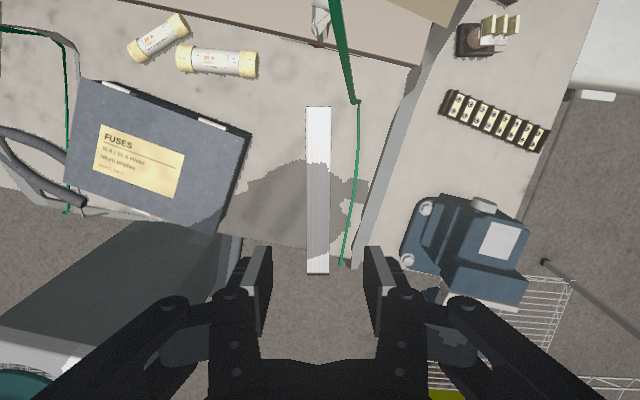

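View pics/t19c.png

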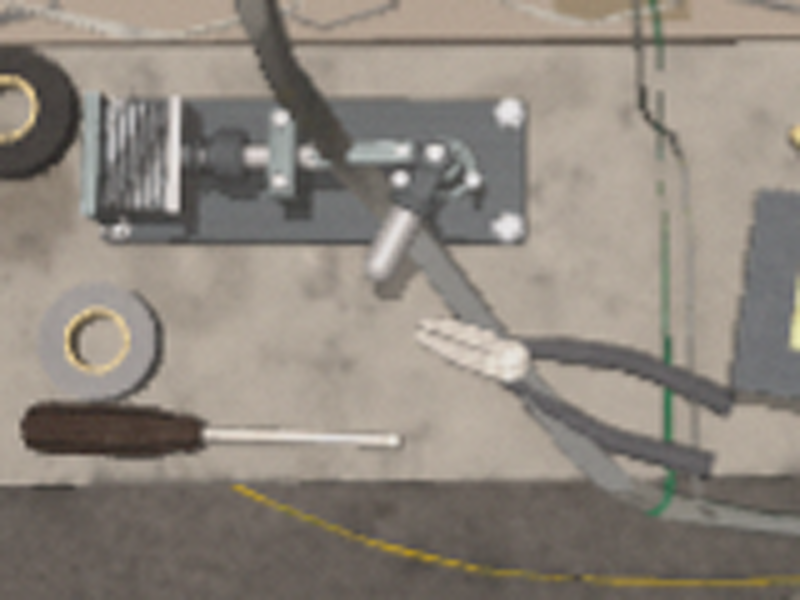

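```bash
python3 bar.py w19.npz 318,112 318,190 318,265
python3 - <<'E'
from h import *
m=manip.camera_model('top')
a=[w(m,190+(x+.5)/5-.5,150+(y+.5)/5-.5,z=.055) for x,y in ((404,222),(381,266))]
d=a[0]-a[1];print(a,'stub yaw',np.degrees(np.arctan2(d[1],d[0])))
manip.hand_in()
E
```

```text
318,112 z025 [ 0.5392 -0.3304  0.025 ] depth [ 0.5392 -0.3304  0.0255]
318,190 z025 [ 0.4626 -0.3473  0.025 ] depth [ 0.4627 -0.3473  0.0254]
318,265 z025 [ 0.3779 -0.366   0.025 ] depth [ 0.3786 -0.3658  0.0264]
[array([0.5125, 0.0652, 0.055 ]), array([0.49  , 0.0768, 0.055 ])] stub yaw -27.37286479190843
the job is handed in; nothing more can be done
```

The press is toggled and locked against its stop, and the tube is lying flat on the bench. I handed the job in at about 21 s. `hand_in()` gives no verdict, so this rests on my own checks.

- **Fitting and swing:** I gripped the tube 25 mm from its middle, towards the open end. I slid it onto the stub until it met the collar, then swung the handle left in small steps past the dead point to the stop pin.
- **Seating push:** The wrist sensor read about 14.5 N at the grip, which equals about 11.6 N at the tube's middle. I then eased off, drew the tube straight off with almost no side force, and laid it back about where it had been.

**Last checks**
- **Handle:** in the wrist view, with the tube still on, the shank sat against the stop pin. The final top view puts the stub at about -27.4° yaw, against +26.2° when open. That is roughly 0.935 rad of travel, though reading that picture is only good to a degree or two.
- **Tube:** its top is 25 to 26 mm high at three points, so it is flat and well clear of the press. Its plug end overhangs the front edge of the bench slightly, as it did at the start.
- **Other things:** the pliers, screwdriver and tape look unmoved in the top view. I judged the fuses by eye only, in the wrist picture.

**Disagreements**
- The gripper width read about 23 mm on the 25 mm tube.
- Handle angles worked out from the tool position read 0.03 to 0.05 rad high under load. I put this down to the tube's play on the stub.

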